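# Build up a gearbox layshaft

## Robot

A 6-joint arm with a two-finger parallel gripper is mounted at the origin on a cart in front of the work surface, level with it; the furniture and walls round the work are solid. World frame = base frame: x ahead of the robot, y to its left, z up, the work surface at z = 0. Lengths are in m, angles in rad, forces in N, time in s.
With the tool pointing down it reaches from about 0.35 to 0.775 m from the base axis. Payload 5.5 kg.
Tool frame: the origin (TCP) lies between the finger pads; the fingertips stand 11 mm ahead of it and the grasp point (between the pads) lies 8 mm behind it (tips_ahead is the distance from the TCP to the fingertips, in m); z points along the fingers, y is the line along which they close (so a half turn about z gives the same grasp; the last joint's range is limited). The gripper opens to 85 mm and grips with 20 to 120 N. Pads are 22 mm wide; open, the fingers measure 114 mm over their backs; the gripper's body (76 mm by 85 mm) begins 54 mm behind the grasp point. The pads swing forward as they close: fully open they stand 13 mm farther back than shut.
Start: joints at [1.169, 0.313, 0.046, 1.304, 0, 1.431], TCP at [0.149, 0.555, 0.242] pointing down, gripper open.
Joint ranges: [-2.76, 2.76], [-0.86, 1.69], [-1.03, 1.26], [-2.2, 2.34], [-1.47, 1.5], [-3.14, 3.14]. Speed limits (rad/s): [2.57, 2.57, 3.14, 3.14, 3.14, 3.14].

## Interface

Orientations are given as a unit quaternion [w, x, y, z].
In Python, from workcell import * gives the robot as it stands. The module is installed in compiled form; this text tells all that it offers.
- The arm moves only by the tool jog_arm, never from a script. Its argument "moves" is a list of rows, each an object with "fingers": the closure, from 0 (fully open) to 1 (shut); "slide": the shift along the tool's x, y, z in mm, a list of three; "angular": the turn, a rotation vector about the tool's x, y, z in degrees, a list of three. A call has 1 to 10 rows; each row is the pose to reach, as a shift and turn from the pose commanded when the call began, along the tool's axes at that moment; what a row does not reach only later rows make up. A row lasts 1/12 s, in which the tool goes at most 41.7 mm and 7.16 degrees, less where a joint would pass 70% of its speed; a pose out of reach is approached as far as the arm can. A call with a gripper value outside its range is refused whole. The fingers move at their own pace and stop on an object; "squeeze" is the grip in N (left out, the last holds). Time passes only in rows, so rows that repeat a pose let the fingers close. It gives the time, the measured TCP pose, the force, the opening and the grip force at its end, in the units of the state.
- get_state(): the state, without advancing time (a new reading comes with each control period).
- read_camera(name): name is "side" or "top" or "wrist"; returns a dict with "color" (480x640x3 uint8, red, green, blue), "fovy" (degrees; the focal length in pixels is half the picture's height over the tangent of half this angle, whatever the lens; pixels are square), "cx", "cy" (the principal point, pixels), "world_from_camera" (4x4, takes a point from camera to world coordinates); the wrist camera has in their place "tool_from_camera" (4x4, takes a point from camera to tool coordinates, whose origin is the TCP and whose axes are the flange's). Camera axes: x right, y down, z forward; pixel columns grow to the right and rows downward; lengths in m; the calibration is good to about 2 mm. A picture is of the moment at which its call begins: read the wrist's pose just before it. There is no depth.
- hand_in(): hands the job in; it is judged then, once.
Trained networks look in a picture, given as the dict that the camera call returned (one of the last four; its "shot" number tells which), for a name from the list of things; names that differ only in an ending like _2 or _b are one class to them, and where a whole thing is asked for, a point or a joint stands for the part that bears it (a point fixed in the world has none). Each returns a list of dicts, best first, with "p" (0 to 1); they miss things now and then, are a little off and sometimes report something else, mostly with a low value. They report only what shows in the picture. A call takes as long as a camera call. They do not tell look-alikes from the thing itself.
- look_for(target, picture): "point" ([column, row] in pixels, amid what is visible of it).
- tip_of(target, picture): "point" ([column, row] in pixels: a listed point, or the origin of a listed thing).
The state is a dict: "clock": time; "joint_pos": joint angles; "qvel": joint speeds; "tau": joint torques, N m; "tcp_pos": TCP position; "orientation": TCP orientation; "wrist_force": force on the tool from outside, world axes, zero at the start; "ft_torque": the same for the moment, N m; "finger_gap": finger opening in m; "grip_force": force on a finger pad.
Only numpy, scipy, OpenCV 4.12 (cv2) and the standard library are available. Lean on these libraries where they do the work, as an engineer would, in place of code of your own. Each camera call takes 0.05 s, during which the arm holds its last target. There are 200 camera calls.

## Task

Build up the gearbox shaft that stands upright in the grey assembly stand: slide onto it, from the bottom up, the large gear, the spacer sleeve, the small gear, the ball bearing and last the set collar, each fully down on the one below it, the large gear on the shaft's shoulder. Leave the built-up shaft released, and do not knock over or push about the dropper bottle or the dish of screws.

Things in the scene. Friction and masses are not known exactly. Their poses are not given: they have to be found in the camera images.
- layshaft: Target: bare steel shaft upright in a round grey stand (foot 74 mm wide, 13 high; boss 47 wide, 26 high), fixed to the bench. The shaft's flat shoulder, 34 mm wide, is 30 mm above the bench; above it the shaft is 19 mm thick for 56 mm, then a cone tapers to a 5 mm tip 97 mm above the bench. Origin: centre of the stand's underside, on the shaft's axis; z up the shaft. Stands anywhere among the parts.
- large_gear: Steel spur gear, the widest part: 62 mm across the tooth tips, 12 mm thick, recessed web, bore 23 mm through its middle. 0.16 kg. Lies flat on the bench with its bore upright. Origin: centre of its underside, on the bore's axis; z up the bore. Goes on first.
- spacer: Plain thin-walled aluminium sleeve, the narrowest part: 32 mm outside, bore 23 mm, 14 mm high. 0.03 kg. Lies flat on the bench with its bore upright. Origin: centre of its underside, on the bore's axis; z up the bore. Goes on second.
- small_gear: Small steel pinion without a web: 46 mm across the tooth tips, 12 mm thick, bore 23 mm. 0.10 kg. Lies flat on the bench with its bore upright. Origin: centre of its underside, on the bore's axis; z up the bore. Goes on third.
- bearing: Ball bearing: smooth steel outer ring 52 mm across, black shield, steel inner ring, bore 23 mm, 12 mm thick. 0.11 kg. Lies flat on the bench with its bore upright. Origin: centre of its underside, on the bore's axis; z up the bore. Goes on fourth.
- set_collar: Dark smooth steel set collar: 40 mm outside, bore 23 mm (thick wall), 10 mm high, with a slit and a small screw. 0.07 kg. Lies flat on the bench with its bore upright. Origin: centre of its underside, on the bore's axis; z up the bore. Goes on last.
- oil_bottle: Bystander: standing white dropper bottle with an orange pointed cap, 39 mm across, 112 mm high, light. Origin: centre of its underside, z up. (Carry parts above it and above the fixed white valve fixture in the middle of the bench, which is up to 151 mm high.)
- screw_dish: Bystander: round steel dish with screws, 90 mm across, 18 mm high. Origin: centre of its underside.
Not all that is in view belongs to the job. Leave any red look-alike of the spacer alone.

How it is judged:
By the outcome, as a careful person would: the job done as asked, in the order asked, and still so for the second after the job is handed in, with the robot touching nothing.
It also fails if it takes over 125 s, if anything falls off the work surface, if the arm or the gripper's body presses on something with over 40 N, if the wrist force passes 120 N, or if a joint passes its speed limit or range.

## Working session

There is one attempt and no reset: what is moved stays moved. The work goes in short steps, Python scripts to look and compute and a tool call to move; the robot and the scene stay as the last step left them, time stands still between calls to the robot, and variables do not carry over. Pictures are saved under pics/ and viewed, at most 14 in all, crops included, and the job is handed in when it is done.

Besides the shell and the picture viewer there is one more tool, called as name([rows], argument=value, ...), one row to a line, values as JSON. jog_arm: Moves the arm, as the interface text tells. Its arguments: {"type":"object","properties":{"moves":{"type":"array","items":{"type":"object","properties":{"fingers":{"type":"number"},"slide":{"type":"array","items":{"type":"number"}},"angular":{"type":"array","items":{"type":"number"}}}}},"squeeze":{"type":"number"}},"required":["moves"]}

```bash
mkdir -p pics; cat > h.py <<'E'
from workcell import *
import numpy as np, cv2
from scipy.spatial.transform import Rotation as R
def q2R(q): return R.from_quat([q[1],q[2],q[3],q[0]]).as_matrix()
def Twc(p,st=None):
    if "world_from_camera" in p: return np.array(p["world_from_camera"])
    T=np.eye(4);T[:3,:3]=q2R(st["orientation"]);T[:3,3]=st["tcp_pos"]
    return T@np.array(p["tool_from_camera"])
def onz(p,uv,z,st=None):
    T=Twc(p,st);f=240/np.tan(np.radians(p["fovy"])/2)
    d=T[:3,:3]@np.array([(uv[0]-p["cx"])/f,(uv[1]-p["cy"])/f,1.])
    return T[:3,3]+d*(z-T[2,3])/d[2]
def proj(p,X,st=None):
    T=Twc(p,st);f=240/np.tan(np.radians(p["fovy"])/2)
    c=np.linalg.inv(T)@np.append(X,1);return np.array([f*c[0]/c[2]+p["cx"],f*c[1]/c[2]+p["cy"]])
def save(p,n): cv2.imwrite("pics/"+n+".png",cv2.cvtColor(p["color"],cv2.COLOR_RGB2BGR))
NAMES=["layshaft","large_gear","spacer","small_gear","bearing","set_collar","oil_bottle","screw_dish"]
E
python3 - <<'E'
from h import *
np.set_printoptions(precision=4,suppress=True)
s=get_state();print(s)
for n in["top","side"]:
    p=read_camera(n);save(p,n+"0");print(n,p["fovy"],Twc(p)[:3,3])
    for t in NAMES:
        print(t,[(np.round(d["point"],1),round(d["p"],2),onz(p,d["point"],0)[:2]) for d in tip_of(t,p)[:3]])
E
```

```text
{'clock': 0.0, 'joint_pos': array([1.1694, 0.314 , 0.045 , 1.3036, 0.    , 1.4312]), 'qvel': array([ 0.0004,  0.0008,  0.0001, -0.0012, -0.0009, -0.0001]), 'tau': array([  0.0009, -48.0629,  29.8533,   0.0195,   0.    ,  -0.    ]), 'tcp_pos': array([0.1486, 0.555 , 0.2414]), 'orientation': array([-0.0002,  0.1305,  0.9914, -0.0009]), 'wrist_force': array([-0.5181,  0.6942,  0.2948]), 'ft_torque': array([-0.0412,  0.0317, -0.0283]), 'grip_force': 0.0, 'finger_gap': 0.08528569002047492}
top 46.66390161011198 [0.3085 0.1206 1.281 ]
layshaft [(array([433. , 217.8]), 0.66, array([ 0.6128, -0.1631]))]
large_gear [(array([302.3, 214.4]), 0.55, array([0.6109, 0.147 ])), (array([354.6, 225.5]), 0.38, array([0.5881, 0.0228]))]
spacer [(array([234.9, 234.2]), 0.57, array([0.5583, 0.3028])), (array([252.8, 213.3]), 0.49, array([0.6098, 0.2636]))]
small_gear [(array([243.9, 322.6]), 0.69, array([0.3544, 0.2709])), (array([193.7, 268. ]), 0.58, array([0.4758, 0.3931]))]
bearing [(array([266.5, 266.2]), 0.9, array([0.4851, 0.2256])), (array([437.7, 218.7]), 0.71, array([ 0.611 , -0.1743]))]
set_col
[... 419 characters left out ...]
t [(array([149.8, 312.1]), 0.82, array([ 0.6146, -0.1695])), (array([381.6, 186.5]), 0.43, array([0.3383, 0.274 ]))]
large_gear [(array([331.6, 299.3]), 0.62, array([0.6125, 0.1436]))]
spacer [(array([398.5, 298.6]), 0.76, array([0.6201, 0.2597])), (array([413.9, 262.8]), 0.66, array([0.5438, 0.3017]))]
small_gear [(array([449.6, 231.9]), 0.64, array([0.4742, 0.3846])), (array([377.8, 186.2]), 0.61, array([0.3367, 0.2663]))]
bearing [(array([367.8, 240.1]), 0.62, array([0.4824, 0.2251])), (array([332.3, 296.8]), 0.58, array([0.6074, 0.1454]))]
set_collar []
oil_bottle [(array([234.5, 357.6]), 0.8, array([ 0.713 , -0.0224]))]
screw_dish [(array([452.3, 228.1]), 0.98, array([0.465 , 0.3922]))]
```

```bash
cd pics; python3 - <<'E'
import cv2
a=cv2.imread("top0.png")[130:370,150:470];cv2.imwrite("top0c.png",cv2.resize(a,(800,600),interpolation=cv2.INTER_CUBIC))
E
```

```text
(no output)
```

View pics/top0c.png

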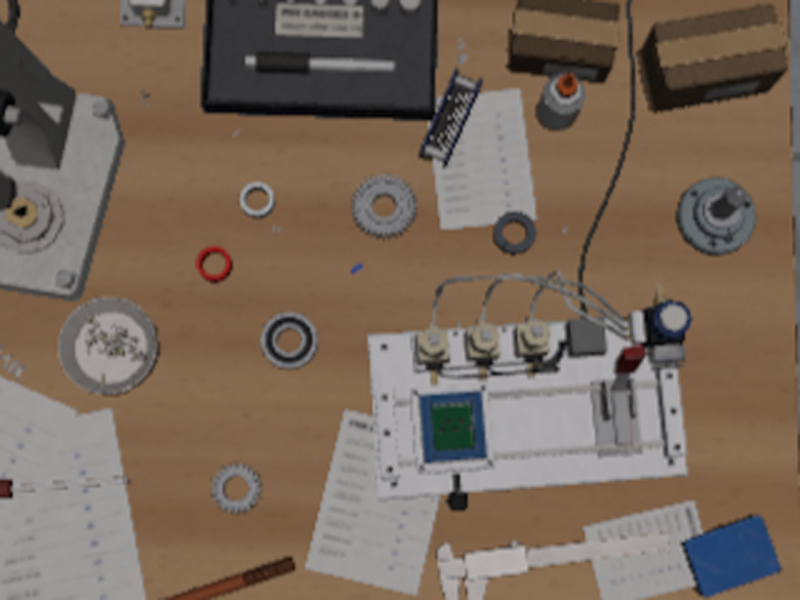

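View pics/side0.png

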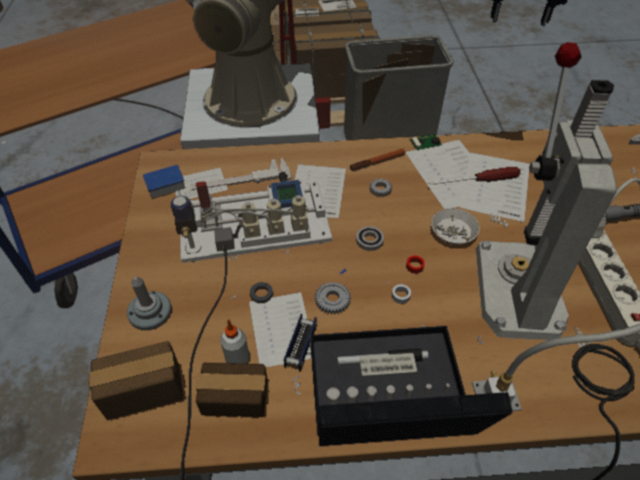

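The top view shows the large gear at crop (384,206), white spacer (257,199), red look-alike (214,264), bearing (289,340), small gear (237,488), collar (514,232) and the stand (716,215). The side view agrees with these. I'll move to above the large gear, square the yaw to world, and look with the wrist camera.

jog_arm([
  {"slide":[-553,-274,0],"angular":[0,0,-15],"fingers":0},
  {"slide":[-553,-274,0],"angular":[0,0,-15],"fingers":0},
  {"slide":[-553,-274,0],"angular":[0,0,-15],"fingers":0},
  {"slide":[-553,-274,0],"angular":[0,0,-15],"fingers":0},
  {"slide":[-553,-274,0],"angular":[0,0,-15],"fingers":0},
  {"slide":[-553,-274,0],"angular":[0,0,-15],"fingers":0},
  {"slide":[-553,-274,0],"angular":[0,0,-15],"fingers":0},
  {"slide":[-553,-274,0],"angular":[0,0,-15],"fingers":0},
  {"slide":[-553,-274,0],"angular":[0,0,-15],"fingers":0},
  {"slide":[-553,-274,0],"angular":[0,0,-15],"fingers":0},
])

```text
clock: 1.73
tcp_pos: [0.4584, 0.2826, 0.2426]
orientation: [0.0, 0.0, 1.0, 0.0]
wrist_force: [0.5, 0.6, 0.4]
finger_gap: 0.0855
grip_force: 0.0
```

jog_arm([
  {"slide":[-154,-136,0]},
  {"slide":[-154,-136,0]},
  {"slide":[-154,-136,0]},
  {"slide":[-154,-136,0]},
  {"slide":[-154,-136,0]},
  {"slide":[-154,-136,0]},
  {"slide":[-154,-136,0]},
])

```text
schema error: expected keys fingers, slide, angular
```

```bash
cat >> h.py <<'E'
def wrist(t,z,name=None):
    "wrist look: tip_of and look_for estimates of target at height z, plus pic"
    s=get_state();p=read_camera("wrist")
    if name: save(p,name)
    print("tcp",s["tcp_pos"],"gap",round(s["finger_gap"],4),"clk",s["clock"])
    for fn in(tip_of,look_for):
        print(fn.__name__,[(np.round(d["point"],1),round(d["p"],2),onz(p,d["point"],z,s)[:2]) for d in fn(t,p)[:2]])
    return s,p
np.set_printoptions(precision=4,suppress=True)
E
python3 - <<'E'
from h import *
s,p=wrist("large_gear",0.0,"w1");print(np.array(p["tool_from_camera"]),p["fovy"],p["cx"],p["cy"],s["orientation"])
E
```

```text
tcp [0.4584 0.2826 0.2426] gap 0.0855 clk 1.7333
call [(array([193.5, 338.3]), 0.67, array([0.6136, 0.1465]))]
call [(array([209.8, 349.2]), 0.87, array([0.6277, 0.1641]))]
[[ 0.0006 -0.9647 -0.2634  0.0666]
 [ 1.      0.0004  0.0006 -0.0004]
 [-0.0005 -0.2634  0.9647 -0.1305]
 [ 0.      0.      0.      1.    ]] 66.50554904550866 312.55718713639305 237.275232573543 [0.0003 0.     1.     0.0002]
```

View pics/w1.png

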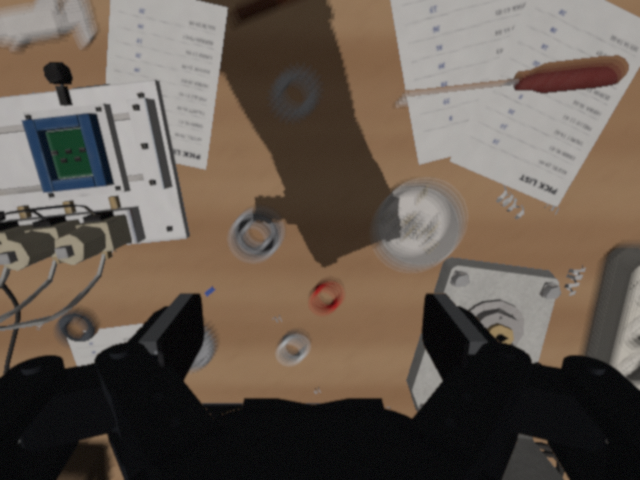

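The wrist view shows the bearing at (255,236), red ring (326,296), white spacer (293,347) and the large gear partly behind the left finger. The rows were refused because they need all three keys, so I'm sending the move again.

jog_arm([
  {"slide":[-154,-136,0],"angular":[0,0,0],"fingers":0},
  {"slide":[-154,-136,0],"angular":[0,0,0],"fingers":0},
  {"slide":[-154,-136,0],"angular":[0,0,0],"fingers":0},
  {"slide":[-154,-136,0],"angular":[0,0,0],"fingers":0},
  {"slide":[-154,-136,0],"angular":[0,0,0],"fingers":0},
  {"slide":[-154,-136,80],"angular":[0,0,0],"fingers":0},
  {"slide":[-154,-136,80],"angular":[0,0,0],"fingers":0},
  {"slide":[-154,-136,80],"angular":[0,0,0],"fingers":0},
  {"slide":[-154,-136,80],"angular":[0,0,0],"fingers":0},
])

```text
clock: 2.63
tcp_pos: [0.6082, 0.149, 0.1602]
orientation: [-0.003, -0.001, 1.0, -0.0]
wrist_force: [-0.7, -0.5, 1.2]
finger_gap: 0.0855
grip_force: 0.0
```

```bash
python3 - <<'E'
from h import *
s,p=wrist("large_gear",0.0,"w2");wrist("large_gear",0)
print(proj(p,np.array([*s["tcp_pos"][:2],0.012]),s))
E
```

```text
tcp [0.6082 0.149  0.1602] gap 0.0855 clk 2.6333
call [(array([309.3, 233. ]), 0.56, array([0.6163, 0.146 ]))]
call [(array([308.3, 221.7]), 0.57, array([0.6068, 0.1452]))]
tcp [0.6123 0.1495 0.1655] gap 0.0856 clk 2.7833
call [(array([308.6, 223.6]), 0.96, array([0.6155, 0.1461]))]
call [(array([311.7, 215.4]), 0.73, array([0.6085, 0.1486]))]
[312.9796 226.7398]
```

View pics/w2.png

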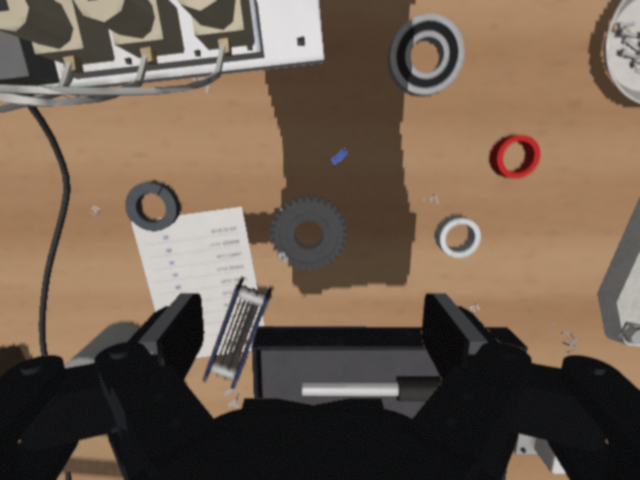

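The gear is at (309,232), which gives about (0.616, 0.146). The rack and black box are clear of the fingers. I'll descend in two stages.

jog_arm([
  {"slide":[-3.5,-3,40],"angular":[0,0,0],"fingers":0},
  {"slide":[-3.5,-3,80],"angular":[0,0,0],"fingers":0},
  {"slide":[-3.5,-3,110],"angular":[0,0,0],"fingers":0},
  {"slide":[-3.5,-3,130],"angular":[0,0,0],"fingers":0},
  {"slide":[-3.5,-3,130],"angular":[0,0,0],"fingers":0},
  {"slide":[-3.5,-3,130],"angular":[0,0,0],"fingers":0},
  {"slide":[-3.5,-3,130],"angular":[0,0,0],"fingers":0},
])

```text
clock: 3.52
tcp_pos: [0.6163, 0.1456, 0.0346]
orientation: [0.002, -0.0, 1.0, 0.0]
wrist_force: [0.7, 0.4, -0.7]
finger_gap: 0.0855
grip_force: 0.0
```

```bash
python3 - <<'E'
from h import *
s,p=wrist("large_gear",0.0,"w3");print(s["orientation"])
E
```

```text
tcp [0.6163 0.1456 0.0346] gap 0.0855 clk 3.5167
call [(array([313.4, 280.1]), 0.63, array([0.6164, 0.1457]))]
call [(array([313.3, 264.7]), 0.74, array([0.6085, 0.1456]))]
[ 0.0017 -0.0001  1.      0.0002]
```

View pics/w3.png

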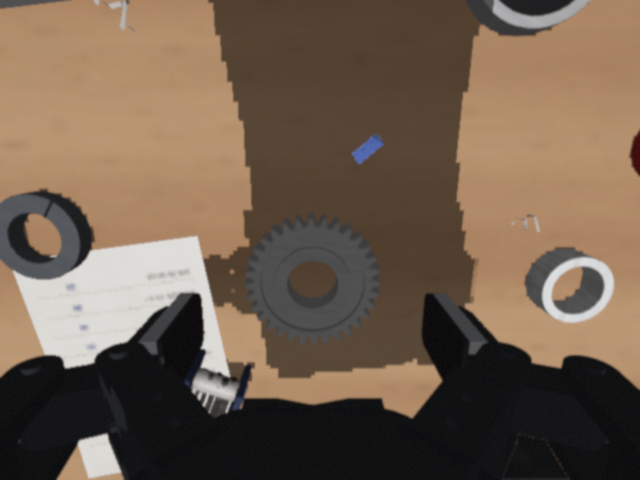

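The gear is centred between the fingers at (313,280). Going down and gripping.

jog_arm([
  {"slide":[0,0,24.5],"angular":[0,0,0],"fingers":0},
  {"slide":[0,0,24.5],"angular":[0,0,0],"fingers":0},
  {"slide":[0,0,24.5],"angular":[0,0,0],"fingers":0},
  {"slide":[0,0,24.5],"angular":[0,0,0],"fingers":1},
  {"slide":[0,0,24.5],"angular":[0,0,0],"fingers":1},
  {"slide":[0,0,24.5],"angular":[0,0,0],"fingers":1},
  {"slide":[0,0,24.5],"angular":[0,0,0],"fingers":1},
  {"slide":[0,0,24.5],"angular":[0,0,0],"fingers":1},
], squeeze=40)

```text
clock: 4.33
tcp_pos: [0.6155, 0.1454, 0.0098]
orientation: [0.001, -0.0, 1.0, 0.0]
wrist_force: [-1.7, 0.4, 5.0]
finger_gap: 0.0599
grip_force: 42.3
```

Gripped at a 60 mm gap, which fits the gear's teeth. Lifting and carrying toward the shaft, then looking from the side.

jog_arm([
  {"slide":[0,0,-40],"angular":[0,0,0],"fingers":1},
  {"slide":[0,0,-80],"angular":[0,0,0],"fingers":1},
  {"slide":[0,0,-120],"angular":[0,0,0],"fingers":1},
  {"slide":[0,-30,-150],"angular":[0,0,0],"fingers":1},
  {"slide":[0,-60,-180],"angular":[0,0,0],"fingers":1},
  {"slide":[0,-100,-180],"angular":[0,0,0],"fingers":1},
  {"slide":[0,-140,-180],"angular":[0,0,0],"fingers":1},
  {"slide":[0,-180,-180],"angular":[0,0,0],"fingers":1},
  {"slide":[0,-220,-180],"angular":[0,0,0],"fingers":1},
  {"slide":[0,-220,-180],"angular":[0,0,0],"fingers":1},
])

```text
clock: 5.17
tcp_pos: [0.6148, -0.082, 0.1885]
orientation: [0.001, 0.004, 1.0, -0.002]
wrist_force: [0.2, 0.0, -1.7]
finger_gap: 0.0596
grip_force: 44.7
```

```bash
python3 - <<'E'
from h import *
get_state(); read_camera("side"); read_camera("side")
s,p=wrist("layshaft",0.0,"w4");s2,p2=wrist("layshaft",0.0)
t=read_camera("top")
for d in tip_of("layshaft",t)[:1]: print("top",d, onz(t,d["point"],0))
sd=read_camera("side")
for d in tip_of("layshaft",sd)[:1]: print("side",d, onz(sd,d["point"],0))
a=cv2.resize(p["color"][:,:,::-1][120:420,0:320],(640,600),interpolation=cv2.INTER_CUBIC)
b=t["color"][:,:,::-1][190:240,410:460];b=cv2.resize(b,(160,160),interpolation=cv2.INTER_CUBIC)
c=sd["color"][:,:,::-1][270:330,120:180];c=cv2.resize(c,(160,160),interpolation=cv2.INTER_CUBIC)
z=np.zeros((600,160,3),np.uint8);z[:160]=b;z[200:360]=c
cv2.imwrite("pics/c4.png",np.hstack([a,z]))
print(s2["orientation"])
E
```

```text
tcp [ 0.6144 -0.0767  0.1882] gap 0.0597 clk 5.2667
call [(array([207.9, 216.1]), 0.96, array([ 0.6151, -0.1698]))]
call [(array([202.3, 218.8]), 0.6, array([ 0.6176, -0.175 ]))]
tcp [ 0.6145 -0.0737  0.188 ] gap 0.0595 clk 5.4167
call [(array([204.1, 215.1]), 0.71, array([ 0.6146, -0.17  ]))]
call [(array([201.3, 218.8]), 0.62, array([ 0.618 , -0.1728]))]
side {'point': [149.7, 310.1], 'p': 0.85} [ 0.6105 -0.1702  0.    ]
[-0.     -0.0006  1.      0.0002]
```

View pics/c4.png

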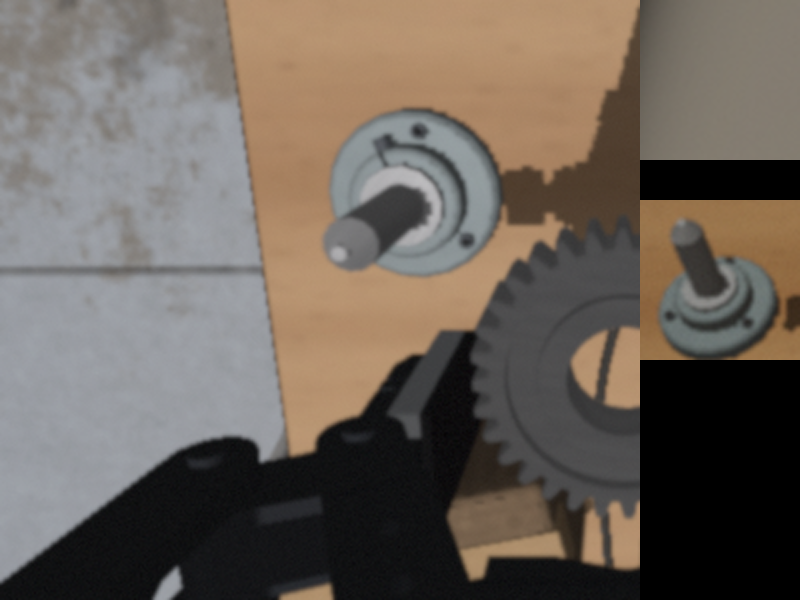

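The wrist crop shows the shaft tip at crop (338,253) and the stand foot centred near crop (415,192), with the gear held level. I'll take a fresh settled picture for precise tip and bore positions.

```bash
python3 - <<'E'
from h import *
s=get_state();p=read_camera("wrist");save(p,"w5");s=get_state();print(s["tcp_pos"])
print([ (d["point"],onz(p,d["point"],0,s)[:2]) for d in tip_of("layshaft",p)[:1]])
g=cv2.cvtColor(p["color"],cv2.COLOR_RGB2GRAY)
# bright tip spot
r=g[225:270,150:200];y,x=np.unravel_index(cv2.GaussianBlur(r,(3,3),0).argmax(),r.shape);print("tip",x+150,y+225,r.max(),onz(p,(x+150,y+225),.097,s))
im=p["color"][:,:,::-1]
a=cv2.resize(im[220:270,140:190],(300,300),interpolation=cv2.INTER_CUBIC)
b=cv2.resize(im[220:400,215:405],(500,474),interpolation=cv2.INTER_CUBIC)
z=np.zeros((474,800,3),np.uint8);z[:300,:300]=a;z[:,300:]=b;cv2.imwrite("pics/c5.png",z)
E
```

```text
[ 0.6146 -0.0741  0.1878]
[([204.6, 214.8], array([ 0.6145, -0.17  ]))]
tip 163 245 174 [ 0.6137 -0.1687  0.097 ]
```

View pics/c5.png

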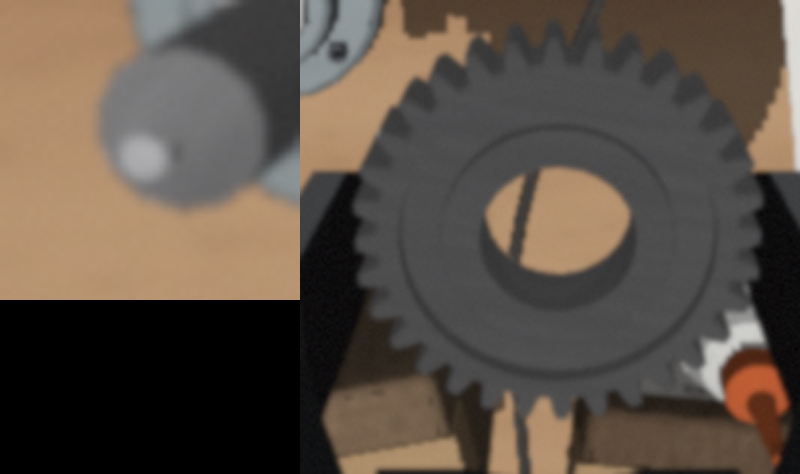

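```bash
python3 - <<'E'
from h import *
s=get_state();p=read_camera("wrist");print(s["tcp_pos"])
print("tip",onz(p,(163.8,246.3),.097,s))
for v in(303,310,315): print("bore-tcp",(onz(p,(313,v),s["tcp_pos"][2]+.0022,s)-s["tcp_pos"])*1e3)
T=s["tcp_pos"]
for dx in(0,.002):
    q=np.array([proj(p,T+[dx+.0115*np.cos(a),.0115*np.sin(a),.0022],s) for a in np.linspace(0,6.28,72)]);print(dx,q.min(0),q.max(0),)
E
```

```text
[ 0.6146 -0.0743  0.1878]
tip [ 0.6145 -0.1684  0.097 ]
bore-tcp [-5.4908 -0.1836  2.2   ]
bore-tcp [-2.5592 -0.179   2.2   ]
bore-tcp [-0.4453 -0.1756  2.2   ]
0 [283.6551 288.4317] [343.2492 342.5293]
0.002 [283.7561 293.3254] [343.1286 347.0216]
```

Comparing the tip (0.6145, -0.1684) with the bore, which sits about 2 mm behind the TCP in x, the move is about +1.5 mm in x and -94.5 mm in y. I'll hover just over the tip and check through the bore.

jog_arm([
  {"slide":[-1.5,-40,0],"angular":[0,0,0],"fingers":1},
  {"slide":[-1.5,-75,0],"angular":[0,0,0],"fingers":1},
  {"slide":[-1.5,-94.5,20],"angular":[0,0,0],"fingers":1},
  {"slide":[-1.5,-94.5,50],"angular":[0,0,0],"fingers":1},
  {"slide":[-1.5,-94.5,72],"angular":[0,0,0],"fingers":1},
  {"slide":[-1.5,-94.5,72],"angular":[0,0,0],"fingers":1},
  {"slide":[-1.5,-94.5,72],"angular":[0,0,0],"fingers":1},
  {"slide":[-1.5,-94.5,72],"angular":[0,0,0],"fingers":1},
])

```text
clock: 6.58
tcp_pos: [0.6168, -0.1693, 0.1171]
orientation: [0.001, -0.0, 1.0, -0.0]
wrist_force: [1.5, -0.2, -2.1]
finger_gap: 0.0598
grip_force: 44.7
```

```bash
python3 - <<'E'
from h import *
get_state();p=read_camera("wrist");s=get_state();print(s["tcp_pos"],s["wrist_force"])
im=p["color"][:,:,::-1];cv2.imwrite("pics/c6.png",cv2.resize(im[260:370,240:390],(750,550),interpolation=cv2.INTER_CUBIC))
for X in([.0,.0],[.002,0]): print(proj(p,np.append(s["tcp_pos"][:2]+X,.097),s))
E
```

```text
[ 0.6173 -0.1694  0.1178] [-0.2745  0.9    -2.0692]
[313.3521 291.68  ]
[313.3447 295.8063]
```

View pics/c6.png

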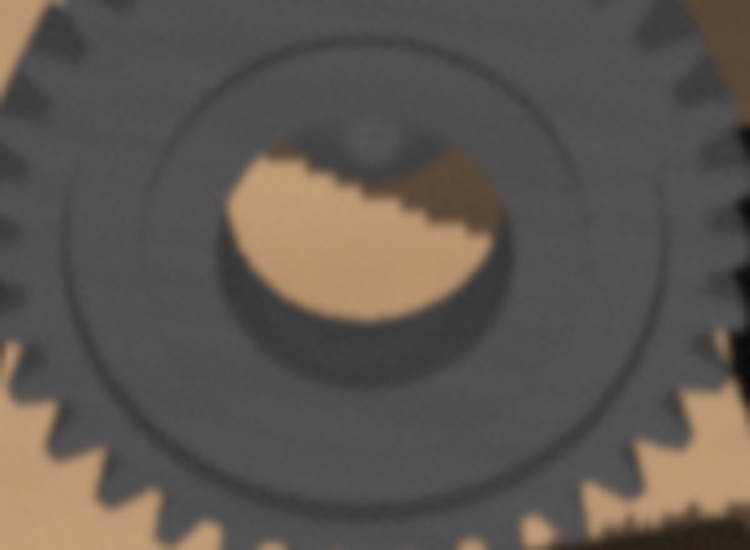

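Through the bore the tip appears at crop (372,137), which means it is aligned within about 0.5 mm. Descending with a +0.5 mm y correction.

jog_arm([
  {"slide":[0,0.5,10],"angular":[0,0,0],"fingers":1},
  {"slide":[0,0.5,20],"angular":[0,0,0],"fingers":1},
  {"slide":[0,0.5,30],"angular":[0,0,0],"fingers":1},
  {"slide":[0,0.5,40],"angular":[0,0,0],"fingers":1},
  {"slide":[0,0.5,50],"angular":[0,0,0],"fingers":1},
  {"slide":[0,0.5,60],"angular":[0,0,0],"fingers":1},
  {"slide":[0,0.5,66],"angular":[0,0,0],"fingers":1},
  {"slide":[0,0.5,72],"angular":[0,0,0],"fingers":1},
  {"slide":[0,0.5,72],"angular":[0,0,0],"fingers":1},
  {"slide":[0,0.5,72],"angular":[0,0,0],"fingers":1},
])

```text
clock: 7.47
tcp_pos: [0.6159, -0.1687, 0.0434]
orientation: [-0.0, 0.0, 1.0, 0.0]
wrist_force: [0.2, -0.4, -1.2]
finger_gap: 0.0596
grip_force: 44.7
```

jog_arm([
  {"slide":[0,0,2],"angular":[0,0,0],"fingers":1},
  {"slide":[0,0,3.5],"angular":[0,0,0],"fingers":1},
  {"slide":[0,0,3.5],"angular":[0,0,0],"fingers":1},
  {"slide":[0,0,3.5],"angular":[0,0,0],"fingers":0},
  {"slide":[0,0,3.5],"angular":[0,0,0],"fingers":0},
  {"slide":[0,0,3.5],"angular":[0,0,0],"fingers":0},
  {"slide":[0,0,-10],"angular":[0,0,0],"fingers":0},
])

```text
clock: 8.05
tcp_pos: [0.6145, -0.1681, 0.0517]
orientation: [-0.002, 0.0, 1.0, 0.001]
wrist_force: [-0.7, -0.1, 0.6]
finger_gap: 0.0853
grip_force: 0.0
```

jog_arm([
  {"slide":[0,0,-40],"angular":[0,0,0],"fingers":0},
  {"slide":[0,0,-80],"angular":[0,0,0],"fingers":0},
  {"slide":[0,0,-115],"angular":[0,0,0],"fingers":0},
  {"slide":[0,0,-115],"angular":[0,0,0],"fingers":0},
  {"slide":[0,0,-115],"angular":[0,0,0],"fingers":0},
  {"slide":[0,0,-115],"angular":[0,0,0],"fingers":0},
])

```text
clock: 8.55
tcp_pos: [0.6161, -0.1688, 0.169]
orientation: [0.0, 0.0, 1.0, -0.0]
wrist_force: [-0.5, -0.1, -0.1]
finger_gap: 0.0851
grip_force: 0.0
```

```bash
python3 - <<'E'
from h import *
get_state();p=read_camera("wrist");s=get_state();print(s["tcp_pos"],s["wrist_force"])
im=p["color"][:,:,::-1];cv2.imwrite("pics/c7.png",cv2.resize(im[120:360,190:440],(625,600),interpolation=cv2.INTER_CUBIC))
c=s["tcp_pos"][:2]
for z in(0.006,.042,.097): print(z,proj(p,np.append(c,z),s))
E
```

```text
[ 0.6154 -0.1685  0.1678] [ 0.2651 -0.1302 -0.799 ]
0.006 [312.7463 221.8974]
0.042 [312.8293 232.9203]
0.097 [313.0088 256.7441]
```

View pics/c7.png

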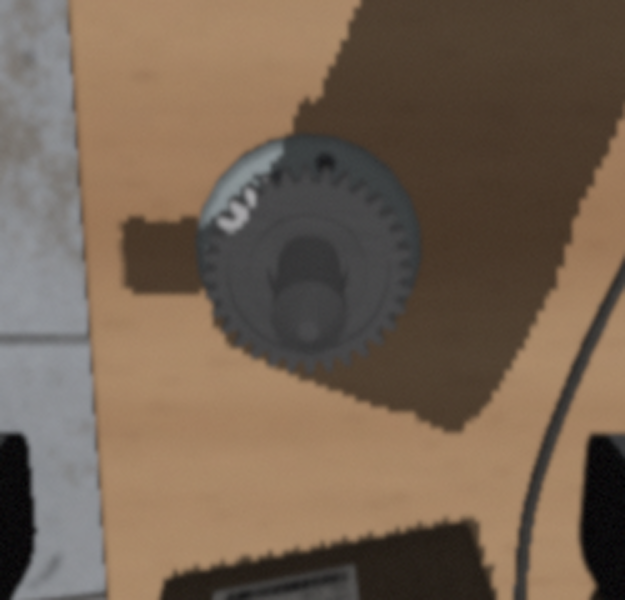

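The gear is concentric with the shaft and down on the shoulder: its apparent width of 212 crop px matches z≈0.04. Rows show a constant camera bias of about -5.7 px, which I'll correct. Next I'll check that bias on w3 and go for the spacer.

jog_arm([
  {"slide":[2,40,0],"angular":[0,0,0],"fingers":0},
  {"slide":[2,80,0],"angular":[0,0,0],"fingers":0},
  {"slide":[2,121,0],"angular":[0,0,0],"fingers":0},
  {"slide":[2,162,0],"angular":[0,0,0],"fingers":0},
  {"slide":[2,203,0],"angular":[0,0,0],"fingers":0},
  {"slide":[2,244,0],"angular":[0,0,0],"fingers":0},
  {"slide":[2,285,0],"angular":[0,0,0],"fingers":0},
  {"slide":[2,326,0],"angular":[0,0,0],"fingers":0},
  {"slide":[2,367,0],"angular":[0,0,0],"fingers":0},
  {"slide":[2,400,0],"angular":[0,0,0],"fingers":0},
])

```text
clock: 9.43
tcp_pos: [0.6124, 0.234, 0.1666]
orientation: [-0.002, -0.001, 1.0, -0.0]
wrist_force: [-0.5, -0.1, 0.2]
finger_gap: 0.0855
grip_force: 0.0
```

jog_arm([
  {"slide":[0,20,30],"angular":[0,0,0],"fingers":0},
  {"slide":[0,30,60],"angular":[0,0,0],"fingers":0},
  {"slide":[0,30,90],"angular":[0,0,0],"fingers":0},
  {"slide":[0,30,90],"angular":[0,0,0],"fingers":0},
  {"slide":[0,30,90],"angular":[0,0,0],"fingers":0},
  {"slide":[0,30,90],"angular":[0,0,0],"fingers":0},
])

```text
clock: 9.93
tcp_pos: [0.6142, 0.2608, 0.0792]
orientation: [-0.0, 0.0, 1.0, -0.0]
wrist_force: [-0.0, 0.2, 0.2]
finger_gap: 0.0852
grip_force: 0.0
```

```bash
cat >> h.py <<'E'
B=5.7  # row bias of the wrist camera, px
def shot():
    get_state();p=read_camera("wrist");s=get_state();return s,p
def ring(p,s,ztop,roi,rmm):
    "fit of the dark/bright ring outline nearest TCP: ellipse candidates from Canny contours, as world xy with expected radius"
    x0,y0,x1,y1=roi;g=cv2.cvtColor(p["color"],cv2.COLOR_RGB2GRAY)[y0:y1,x0:x1]
    g=cv2.resize(g,None,fx=3,fy=3,interpolation=cv2.INTER_CUBIC)
    e=cv2.Canny(cv2.GaussianBlur(g,(5,5),0),30,80)
    cs,_=cv2.findContours(e,cv2.RETR_LIST,cv2.CHAIN_APPROX_NONE);out=[]
    for c in cs:
        if len(c)<80: continue
        (a,b),(w,h),_=cv2.fitEllipse(c)
        u=np.array([a/3+x0,b/3+y0]);X=onz(p,u+[0,B],ztop,s)
        X2=onz(p,u+[max(w,h)/6,B],ztop,s);r=1e3*np.linalg.norm(X2-X)
        if min(abs(r-k) for k in rmm)<1.5 and min(w,h)/max(w,h)>.7: out.append((np.round(u,1),round(r,1),X[:2],len(c)))
    for o in out: print("ring",*o)
E
python3 - <<'E'
from h import *
s,p=shot();save(p,"w8");print(s["tcp_pos"],s["orientation"])
print([(d["point"],d["p"],onz(p,np.array(d["point"])+[0,B],0,s)[:2]) for d in tip_of("spacer",p)[:3]])
ring(p,s,.014,(200,180,440,400),(11.5,16))
# check the bias on w3
f=dict(s);f["tcp_pos"]=np.array([.6163,.1456,.0346]);f["orientation"]=np.array([.0017,-.0001,1,.0002])
print("w3",[onz(p,(313,r),.012,f)[:2] for r in(278,283.7)])
cv2.imwrite("pics/c8.png",cv2.resize(p["color"][160:440,160:480,::-1],(640,560)))
E
```

```text
[0.6151 0.2609 0.0803] [0.0009 0.0004 1.     0.0003]
[([318.6, 253.1], 0.94, array([0.6199, 0.2643]))]
w3 [array([0.6105, 0.1455]), array([0.6132, 0.1455])]
```

View pics/c8.png

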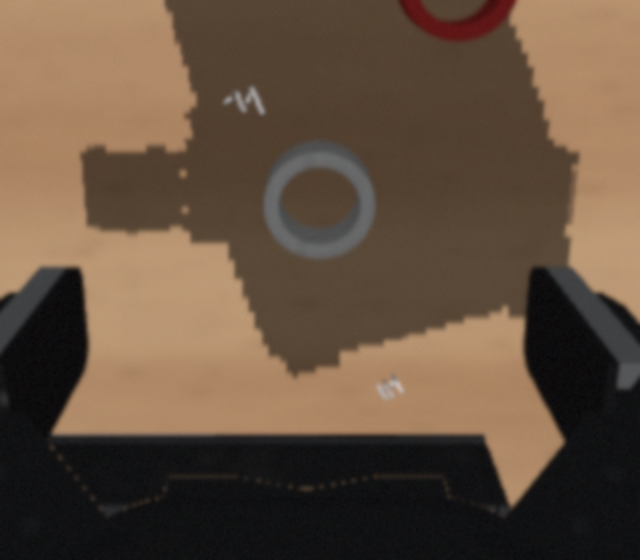

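The spacer's top ring is at crop (320,204), i.e. px (320,262). Relative to how the gear lined up, that is about +4.5 mm in x and +4 mm in y. Descending, gripping and lifting slightly.

jog_arm([
  {"slide":[-4.5,4,0],"angular":[0,0,0],"fingers":0},
  {"slide":[-4.5,4,30],"angular":[0,0,0],"fingers":0},
  {"slide":[-4.5,4,55],"angular":[0,0,0],"fingers":0},
  {"slide":[-4.5,4,66],"angular":[0,0,0],"fingers":0},
  {"slide":[-4.5,4,66],"angular":[0,0,0],"fingers":0},
  {"slide":[-4.5,4,66],"angular":[0,0,0],"fingers":1},
  {"slide":[-4.5,4,66],"angular":[0,0,0],"fingers":1},
  {"slide":[-4.5,4,66],"angular":[0,0,0],"fingers":1},
  {"slide":[-4.5,4,66],"angular":[0,0,0],"fingers":1},
  {"slide":[-4.5,4,66],"angular":[0,0,0],"fingers":1},
], squeeze=35)

```text
clock: 10.87
tcp_pos: [0.6196, 0.2656, 0.0146]
orientation: [0.001, 0.0, 1.0, 0.0]
wrist_force: [-0.7, 0.3, 1.4]
finger_gap: 0.0296
grip_force: 34.4
```

jog_arm([
  {"slide":[0,0,0],"angular":[0,0,0],"fingers":1},
  {"slide":[0,0,0],"angular":[0,0,0],"fingers":1},
  {"slide":[0,0,0],"angular":[0,0,0],"fingers":1},
])

```text
clock: 11.12
tcp_pos: [0.6196, 0.2656, 0.0145]
orientation: [0.001, -0.0, 1.0, 0.0]
wrist_force: [-0.9, -1.1, 6.0]
finger_gap: 0.0296
grip_force: 34.7
```

Gripped: 29.6 mm with the same -2.3 mm reading offset as the gear. Carrying to the shaft.

jog_arm([
  {"slide":[0,0,-40],"angular":[0,0,0],"fingers":1},
  {"slide":[0,0,-80],"angular":[0,0,0],"fingers":1},
  {"slide":[4,-20,-115],"angular":[0,0,0],"fingers":1},
  {"slide":[4,-45,-145],"angular":[0,0,0],"fingers":1},
  {"slide":[4,-80,-160],"angular":[0,0,0],"fingers":1},
  {"slide":[4,-120,-160],"angular":[0,0,0],"fingers":1},
  {"slide":[4,-160,-160],"angular":[0,0,0],"fingers":1},
  {"slide":[4,-201,-160],"angular":[0,0,0],"fingers":1},
  {"slide":[4,-242,-160],"angular":[0,0,0],"fingers":1},
  {"slide":[4,-283,-160],"angular":[0,0,0],"fingers":1},
])

```text
clock: 11.95
tcp_pos: [0.6142, -0.0195, 0.1732]
orientation: [0.0, -0.0, 1.0, -0.0]
wrist_force: [0.3, 0.3, -0.2]
finger_gap: 0.0296
grip_force: 35.0
```

jog_arm([
  {"slide":[0,-41,0],"angular":[0,0,0],"fingers":1},
  {"slide":[0,-82,0],"angular":[0,0,0],"fingers":1},
  {"slide":[0,-120,0],"angular":[0,0,0],"fingers":1},
  {"slide":[0,-145,20],"angular":[0,0,0],"fingers":1},
  {"slide":[0,-151,40],"angular":[0,0,0],"fingers":1},
  {"slide":[0,-151,52],"angular":[0,0,0],"fingers":1},
  {"slide":[0,-151,52],"angular":[0,0,0],"fingers":1},
  {"slide":[0,-151,52],"angular":[0,0,0],"fingers":1},
  {"slide":[0,-151,52],"angular":[0,0,0],"fingers":1},
  {"slide":[0,-151,52],"angular":[0,0,0],"fingers":1},
])

```text
clock: 12.78
tcp_pos: [0.6155, -0.1684, 0.1223]
orientation: [0.001, -0.0, 1.0, -0.0]
wrist_force: [0.4, -0.4, -0.8]
finger_gap: 0.0291
grip_force: 35.0
```

```bash
python3 - <<'E'
from h import *
s,p=shot();print(s["tcp_pos"],s["orientation"],s["wrist_force"])
im=p["color"][:,:,::-1];cv2.imwrite("pics/c9.png",cv2.resize(im[260:360,240:390],(750,500),interpolation=cv2.INTER_CUBIC))
T=s["tcp_pos"];print("tip@tcp",proj(p,np.append(T[:2],.097),s))
for r in(.0115,.016):
    q=np.array([proj(p,T+[r*np.cos(a),r*np.sin(a),-.0005],s) for a in np.linspace(0,6.28,72)]);print(q.min(0),q.max(0))
E
```

```text
[ 0.6155 -0.1684  0.1223] [ 0.0011 -0.0005  1.     -0.0004] [ 0.0433 -0.2679  0.207 ]
tip@tcp [313.326  287.7064]
[284.1751 285.6657] [342.6902 338.8611]
[272.7186 274.7185] [354.1465 348.7601]
```

View pics/c9.png

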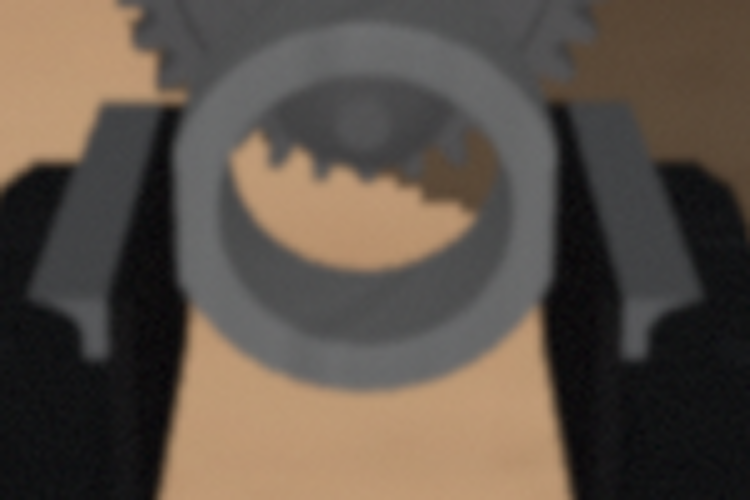

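The spacer ring is centred at crop row 206 (px 301.5) and the tip is at crop (362,122). The bore is about 2.7 mm short in x and the tip is -0.4 mm in y, so I'll correct both and descend.

jog_arm([
  {"slide":[-2.7,-0.4,0],"angular":[0,0,0],"fingers":1},
  {"slide":[-2.7,-0.4,10],"angular":[0,0,0],"fingers":1},
  {"slide":[-2.7,-0.4,20],"angular":[0,0,0],"fingers":1},
  {"slide":[-2.7,-0.4,30],"angular":[0,0,0],"fingers":1},
  {"slide":[-2.7,-0.4,40],"angular":[0,0,0],"fingers":1},
  {"slide":[-2.7,-0.4,50],"angular":[0,0,0],"fingers":1},
  {"slide":[-2.7,-0.4,58],"angular":[0,0,0],"fingers":1},
  {"slide":[-2.7,-0.4,62],"angular":[0,0,0],"fingers":1},
  {"slide":[-2.7,-0.4,62],"angular":[0,0,0],"fingers":1},
  {"slide":[-2.7,-0.4,62],"angular":[0,0,0],"fingers":1},
])

```text
clock: 13.67
tcp_pos: [0.6172, -0.1692, 0.0586]
orientation: [-0.0, 0.0, 1.0, 0.0]
wrist_force: [-0.4, 0.6, 0.1]
finger_gap: 0.0297
grip_force: 35.0
```

jog_arm([
  {"slide":[0,0,2],"angular":[0,0,0],"fingers":1},
  {"slide":[0,0,4],"angular":[0,0,0],"fingers":1},
  {"slide":[0,0,4],"angular":[0,0,0],"fingers":1},
  {"slide":[0,0,4],"angular":[0,0,0],"fingers":1},
])

```text
clock: 14.0
tcp_pos: [0.6179, -0.1694, 0.0566]
orientation: [0.001, -0.0, 1.0, -0.0]
wrist_force: [-1.2, 0.4, 7.4]
finger_gap: 0.0295
grip_force: 35.6
```

Contact of 7 N at exactly the expected height (0.0566), so the spacer is seated. Releasing, rising and heading to the small gear.

jog_arm([
  {"slide":[0,0,0],"angular":[0,0,0],"fingers":0},
  {"slide":[0,0,0],"angular":[0,0,0],"fingers":0},
  {"slide":[0,0,0],"angular":[0,0,0],"fingers":0},
  {"slide":[0,0,-20],"angular":[0,0,0],"fingers":0},
  {"slide":[0,0,-60],"angular":[0,0,0],"fingers":0},
  {"slide":[0,0,-100],"angular":[0,0,0],"fingers":0},
  {"slide":[0,0,-140],"angular":[0,0,0],"fingers":0},
  {"slide":[0,0,-140],"angular":[0,0,0],"fingers":0},
  {"slide":[0,0,-140],"angular":[0,0,0],"fingers":0},
])

```text
clock: 14.75
tcp_pos: [0.6192, -0.17, 0.1982]
orientation: [0.003, -0.0, 1.0, -0.001]
wrist_force: [-0.0, -0.5, -0.5]
finger_gap: 0.0855
grip_force: 0.0
```

```bash
python3 - <<'E'
from h import *
s,p=shot();print(s["tcp_pos"],s["finger_gap"])
cv2.imwrite("pics/c10.png",cv2.resize(p["color"][140:340,210:420,::-1],(630,600),interpolation=cv2.INTER_CUBIC))
print("base",proj(p,np.append(s["tcp_pos"][:2],.056),s),"tip",proj(p,np.append(s["tcp_pos"][:2],.097),s))
E
```

```text
[ 0.6179 -0.1694  0.1957] 0.0852684559074856
base [313.0544 227.7244] tip [313.1205 242.8471]
```

View pics/c10.png

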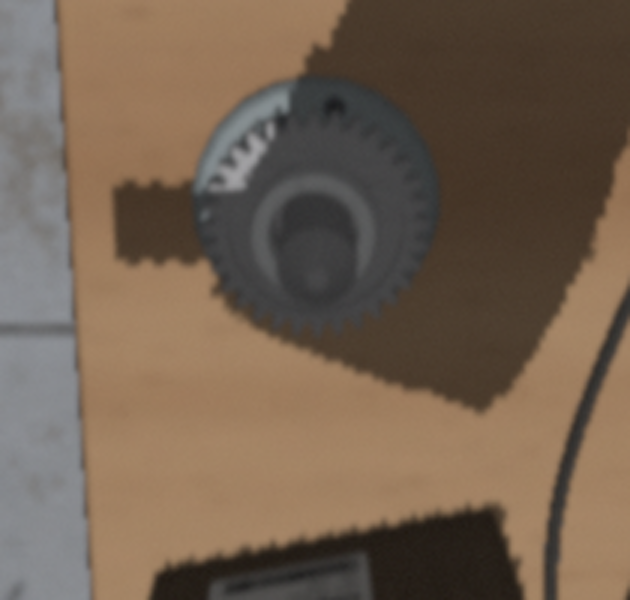

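jog_arm([
  {"slide":[21,35,0],"angular":[0,0,0],"fingers":0},
  {"slide":[42,70,0],"angular":[0,0,0],"fingers":0},
  {"slide":[63,105,0],"angular":[0,0,0],"fingers":0},
  {"slide":[84,140,0],"angular":[0,0,0],"fingers":0},
  {"slide":[105,175,0],"angular":[0,0,0],"fingers":0},
  {"slide":[126,210,0],"angular":[0,0,0],"fingers":0},
  {"slide":[147,245,0],"angular":[0,0,0],"fingers":0},
  {"slide":[168,280,0],"angular":[0,0,0],"fingers":0},
  {"slide":[189,315,0],"angular":[0,0,0],"fingers":0},
  {"slide":[210,350,0],"angular":[0,0,0],"fingers":0},
])

```text
clock: 15.63
tcp_pos: [0.4046, 0.1818, 0.1928]
orientation: [-0.002, 0.0, 1.0, -0.0]
wrist_force: [0.8, 0.8, -0.5]
finger_gap: 0.0853
grip_force: 0.0
```

The spacer sits concentric on the gear. Now finishing the move to the small gear. My pose should be read before the picture, so I'll fix that helper, and I'll centre parts by gripping across and along, not only by sight.

jog_arm([
  {"slide":[20,35,20],"angular":[0,0,0],"fingers":0},
  {"slide":[40,70,45],"angular":[0,0,0],"fingers":0},
  {"slide":[52,90,70],"angular":[0,0,0],"fingers":0},
  {"slide":[52,90,90],"angular":[0,0,0],"fingers":0},
  {"slide":[52,90,90],"angular":[0,0,0],"fingers":0},
  {"slide":[52,90,90],"angular":[0,0,0],"fingers":0},
  {"slide":[52,90,90],"angular":[0,0,0],"fingers":0},
  {"slide":[52,90,90],"angular":[0,0,0],"fingers":0},
  {"slide":[52,90,90],"angular":[0,0,0],"fingers":0},
])

```text
clock: 16.38
tcp_pos: [0.3568, 0.2706, 0.106]
orientation: [0.001, 0.001, 1.0, 0.001]
wrist_force: [-0.3, 0.3, 0.4]
finger_gap: 0.0855
grip_force: 0.0
```

```bash
cat >> h.py <<'E'
def shot():
    s=get_state();p=read_camera("wrist");return s,p
def find(t,n=2):
    for _ in range(n):
        s,p=shot()
        for d in tip_of(t,p)[:2]: print(t,np.round(d["point"],1),round(d["p"],2),"raw d mm",1e3*(onz(p,d["point"],0,s)-s["tcp_pos"])[:2],"tcp",s["tcp_pos"])
    return s,p
E
python3 - <<'E'
from h import *
s,p=find("small_gear");print(s["joint_pos"])
ring(p,s,.012,(200,160,440,420),(11.5,22,23))
E
```

```text
small_gear [312.2 227.5] 0.78 raw d mm [-8.497  -0.4022] tcp [0.3568 0.2706 0.106 ]
small_gear [311.8 230.5] 0.96 raw d mm [-6.5192 -0.6877] tcp [0.3564 0.2706 0.1058]
[ 0.4696  0.1612 -0.5054  0.9022  0.      0.4712]
ring [254.2 404.2] 23.0 [0.4819 0.2277] 344
```

jog_arm([
  {"slide":[4.5,-0.5,0],"angular":[0,0,7],"fingers":0},
  {"slide":[4.5,-0.5,0],"angular":[0,0,14],"fingers":0},
  {"slide":[4.5,-0.5,0],"angular":[0,0,21],"fingers":0},
  {"slide":[4.5,-0.5,0],"angular":[0,0,28],"fingers":0},
  {"slide":[4.5,-0.5,0],"angular":[0,0,35],"fingers":0},
  {"slide":[4.5,-0.5,10],"angular":[0,0,42],"fingers":0},
  {"slide":[4.5,-0.5,20],"angular":[0,0,49],"fingers":0},
  {"slide":[4.5,-0.5,30],"angular":[0,0,56],"fingers":0},
  {"slide":[4.5,-0.5,40],"angular":[0,0,63],"fingers":0},
  {"slide":[4.5,-0.5,50],"angular":[0,0,70],"fingers":0},
])

```text
clock: 17.42
tcp_pos: [0.3511, 0.2703, 0.0547]
orientation: [0.0, 0.576, 0.817, 0.0]
wrist_force: [-0.1, 0.7, -0.1]
finger_gap: 0.0857
grip_force: 0.0
```

jog_arm([
  {"slide":[0,0,0],"angular":[0,0,7],"fingers":0},
  {"slide":[0,0,0],"angular":[0,0,14],"fingers":0},
  {"slide":[0,0,0],"angular":[0,0,20],"fingers":0},
  {"slide":[0,0,0],"angular":[0,0,20],"fingers":0},
  {"slide":[0,0,0],"angular":[0,0,20],"fingers":0},
  {"slide":[0,0,0],"angular":[0,0,20],"fingers":0},
])

```text
clock: 17.92
tcp_pos: [0.351, 0.2703, 0.055]
orientation: [0.0, 0.706, 0.708, 0.0]
wrist_force: [0.2, -0.3, -0.7]
finger_gap: 0.0854
grip_force: 0.0
```

```bash
python3 - <<'E'
from h import *
s,p=find("small_gear");print(s["joint_pos"],s["orientation"])
E
```

```text
small_gear [307.6 266.2] 0.63 raw d mm [-2.5915 -0.5165] tcp [0.351  0.2703 0.055 ]
[ 0.4748  0.2146 -0.5857  0.77    0.      2.0441] [0.     0.7066 0.7076 0.0002]
```

jog_arm([
  {"slide":[0,0,25],"angular":[0,0,0],"fingers":0},
  {"slide":[0,0,43],"angular":[0,0,0],"fingers":0},
  {"slide":[0,0,43],"angular":[0,0,0],"fingers":0.3},
  {"slide":[0,0,43],"angular":[0,0,0],"fingers":1},
  {"slide":[0,0,43],"angular":[0,0,0],"fingers":1},
  {"slide":[0,0,43],"angular":[0,0,0],"fingers":1},
  {"slide":[0,0,43],"angular":[0,0,0],"fingers":1},
  {"slide":[0,0,43],"angular":[0,0,0],"fingers":1},
], squeeze=20)

```text
clock: 18.78
tcp_pos: [0.3516, 0.2708, 0.0128]
orientation: [0.0, 0.707, 0.707, 0.001]
wrist_force: [-1.1, -0.4, 3.0]
finger_gap: 0.044
grip_force: 21.2
```

jog_arm([
  {"slide":[0,0,0],"angular":[0,0,0],"fingers":0},
  {"slide":[0,0,0],"angular":[0,0,0],"fingers":0},
  {"slide":[0,0,0],"angular":[0,0,0],"fingers":0},
  {"slide":[0,0,-20],"angular":[0,0,-7],"fingers":0},
  {"slide":[0,0,-30],"angular":[0,0,-14],"fingers":0},
  {"slide":[0,0,-30],"angular":[0,0,-21],"fingers":0},
  {"slide":[0,0,-30],"angular":[0,0,-28],"fingers":0},
  {"slide":[0,0,-30],"angular":[0,0,-35],"fingers":0},
  {"slide":[0,0,-30],"angular":[0,0,-42],"fingers":0},
  {"slide":[0,0,-30],"angular":[0,0,-49],"fingers":0},
])

```text
clock: 19.62
tcp_pos: [0.3507, 0.2703, 0.0418]
orientation: [-0.0, 0.347, 0.938, 0.0]
wrist_force: [-0.4, 0.4, 0.2]
finger_gap: 0.0857
grip_force: 0.0
```

jog_arm([
  {"slide":[0,0,0],"angular":[0,0,-7],"fingers":0},
  {"slide":[0,0,0],"angular":[0,0,-14],"fingers":0},
  {"slide":[0,0,0],"angular":[0,0,-21],"fingers":0},
  {"slide":[0,0,0],"angular":[0,0,-28],"fingers":0},
  {"slide":[0,0,0],"angular":[0,0,-35],"fingers":0},
  {"slide":[0,0,0],"angular":[0,0,-41],"fingers":0},
  {"slide":[0,0,0],"angular":[0,0,-41],"fingers":0},
  {"slide":[0,0,0],"angular":[0,0,-41],"fingers":0},
  {"slide":[0,0,0],"angular":[0,0,-41],"fingers":0},
  {"slide":[0,0,0],"angular":[0,0,-41],"fingers":0},
])

```text
clock: 20.45
tcp_pos: [0.3508, 0.2703, 0.0418]
orientation: [-0.0, 0.001, 1.0, 0.0]
wrist_force: [0.4, 0.2, -1.0]
finger_gap: 0.0853
grip_force: 0.0
```

```bash
python3 - <<'E'
from h import *
s,p=find("small_gear");print(s["joint_pos"],s["orientation"]);save(p,"w11")
E
```

```text
small_gear [313.3 277.4] 0.68 raw d mm [1.4125 0.051 ] tcp [0.3508 0.2703 0.0418]
small_gear [314.8 274.8] 0.78 raw d mm [0.0264 0.8061] tcp [0.3508 0.2703 0.0418]
[ 0.4749  0.2325 -0.6024  0.7358  0.0001  0.476 ] [0.     0.0005 1.     0.    ]
```

The pinion is now centred under the TCP. Gripping it and carrying to the shaft.

jog_arm([
  {"slide":[0,0,20],"angular":[0,0,0],"fingers":0},
  {"slide":[0,0,29.5],"angular":[0,0,0],"fingers":0},
  {"slide":[0,0,29.5],"angular":[0,0,0],"fingers":0.3},
  {"slide":[0,0,29.5],"angular":[0,0,0],"fingers":1},
  {"slide":[0,0,29.5],"angular":[0,0,0],"fingers":1},
  {"slide":[0,0,29.5],"angular":[0,0,0],"fingers":1},
  {"slide":[0,0,29.5],"angular":[0,0,0],"fingers":1},
  {"slide":[0,0,29.5],"angular":[0,0,0],"fingers":1},
  {"slide":[0,0,29.5],"angular":[0,0,0],"fingers":1},
], squeeze=40)

```text
clock: 21.4
tcp_pos: [0.3513, 0.2707, 0.0134]
orientation: [0.001, 0.0, 1.0, 0.0]
wrist_force: [-1.5, -0.5, 6.5]
finger_gap: 0.0439
grip_force: 40.0
```

jog_arm([
  {"slide":[0,0,-40],"angular":[0,0,0],"fingers":1},
  {"slide":[0,0,-80],"angular":[0,0,0],"fingers":1},
  {"slide":[0,0,-120],"angular":[0,0,0],"fingers":1},
  {"slide":[0,0,-160],"angular":[0,0,0],"fingers":1},
  {"slide":[0,0,-190],"angular":[0,0,0],"fingers":1},
  {"slide":[-20,-34,-195],"angular":[0,0,0],"fingers":1},
  {"slide":[-41,-68,-195],"angular":[0,0,0],"fingers":1},
  {"slide":[-62,-102,-195],"angular":[0,0,0],"fingers":1},
  {"slide":[-83,-137,-195],"angular":[0,0,0],"fingers":1},
  {"slide":[-104,-172,-195],"angular":[0,0,0],"fingers":1},
])

```text
clock: 22.23
tcp_pos: [0.4555, 0.0968, 0.2082]
orientation: [0.001, -0.0, 1.0, 0.0]
wrist_force: [1.4, 0.2, -1.8]
finger_gap: 0.044
grip_force: 41.5
```

jog_arm([
  {"slide":[-21,-35,0],"angular":[0,0,0],"fingers":1},
  {"slide":[-42,-70,0],"angular":[0,0,0],"fingers":1},
  {"slide":[-63,-105,0],"angular":[0,0,0],"fingers":1},
  {"slide":[-84,-140,0],"angular":[0,0,0],"fingers":1},
  {"slide":[-105,-175,0],"angular":[0,0,0],"fingers":1},
  {"slide":[-126,-210,0],"angular":[0,0,0],"fingers":1},
  {"slide":[-147,-245,0],"angular":[0,0,0],"fingers":1},
  {"slide":[-160,-267,0],"angular":[0,0,0],"fingers":1},
  {"slide":[-160,-267,0],"angular":[0,0,0],"fingers":1},
  {"slide":[-160,-267,0],"angular":[0,0,0],"fingers":1},
])

```text
clock: 23.07
tcp_pos: [0.6149, -0.1701, 0.2067]
orientation: [-0.0, 0.001, 1.0, 0.0]
wrist_force: [-0.5, 0.6, -1.2]
finger_gap: 0.0437
grip_force: 41.5
```

jog_arm([
  {"slide":[0,1,30],"angular":[0,0,0],"fingers":1},
  {"slide":[0,1,60],"angular":[0,0,0],"fingers":1},
  {"slide":[0,1,85],"angular":[0,0,0],"fingers":1},
  {"slide":[0,1,85],"angular":[0,0,0],"fingers":1},
  {"slide":[0,1,85],"angular":[0,0,0],"fingers":1},
  {"slide":[0,1,85],"angular":[0,0,0],"fingers":1},
  {"slide":[0,1,85],"angular":[0,0,0],"fingers":1},
  {"slide":[0,1,85],"angular":[0,0,0],"fingers":1},
])

```text
clock: 23.73
tcp_pos: [0.616, -0.1679, 0.1247]
orientation: [0.002, -0.0, 1.0, -0.001]
wrist_force: [-0.4, 0.4, -1.3]
finger_gap: 0.0438
grip_force: 41.5
```

```bash
python3 - <<'E'
from h import *
s,p=shot();print(s["tcp_pos"],s["orientation"],s["wrist_force"]);np.save("w12.npy",p["color"])
im=p["color"][:,:,::-1];cv2.imwrite("pics/c12.png",cv2.resize(im[260:360,240:390],(750,500),interpolation=cv2.INTER_CUBIC))
T=s["tcp_pos"];print("tip@tcp",proj(p,np.append(T[:2],.097),s))
for r in(.0115,.023):
    q=np.array([proj(p,T+[r*np.cos(a),r*np.sin(a),-.0014],s) for a in np.linspace(0,6.28,72)]);print(q.min(0),q.max(0))
E
```

```text
[ 0.616  -0.1679  0.1247] [ 0.0018 -0.0002  1.     -0.0007] [-0.4483  0.3666 -1.3063]
tip@tcp [313.3451 285.5488]
[284.347 284.767] [342.5116 337.6518]
[255.2394 256.5816] [371.6253 362.492 ]
```

View pics/c12.png

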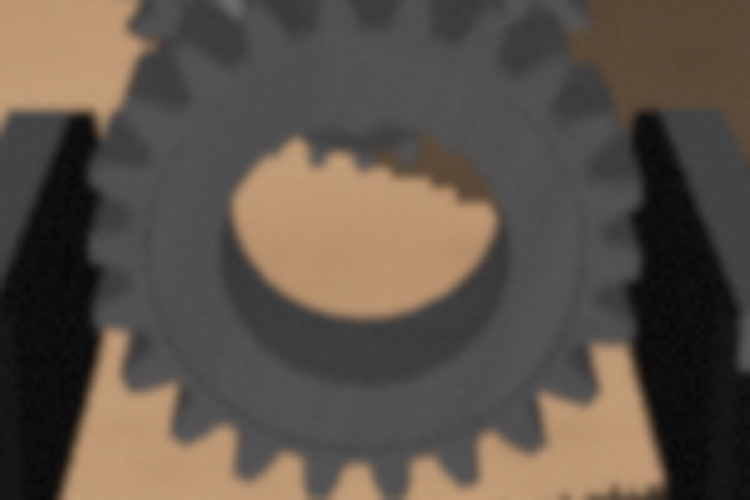

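The bore's bottom edge at crop row 386 matches the prediction for a centred part, so there's no bias at this range. The large gear and spacer were therefore really held 2 and 4 mm back, which puts the shaft axis at about (0.6143, -0.1688). Aligning to that and settling.

jog_arm([
  {"slide":[1,-0.5,0],"angular":[0,0,0],"fingers":1},
  {"slide":[1,-0.5,0],"angular":[0,0,0],"fingers":1},
  {"slide":[1,-0.5,0],"angular":[0,0,0],"fingers":1},
  {"slide":[1,-0.5,0],"angular":[0,0,0],"fingers":1},
  {"slide":[1,-0.5,0],"angular":[0,0,0],"fingers":1},
  {"slide":[1,-0.5,0],"angular":[0,0,0],"fingers":1},
])

```text
clock: 24.28
tcp_pos: [0.6137, -0.1682, 0.1222]
orientation: [-0.0, 0.0, 1.0, 0.0]
wrist_force: [0.0, -0.2, -0.9]
finger_gap: 0.044
grip_force: 41.5
```

jog_arm([
  {"slide":[-0.5,-0.5,8],"angular":[0,0,0],"fingers":1},
  {"slide":[-0.5,-0.5,16],"angular":[0,0,0],"fingers":1},
  {"slide":[-0.5,-0.5,24],"angular":[0,0,0],"fingers":1},
  {"slide":[-0.5,-0.5,32],"angular":[0,0,0],"fingers":1},
  {"slide":[-0.5,-0.5,40],"angular":[0,0,0],"fingers":1},
  {"slide":[-0.5,-0.5,45],"angular":[0,0,0],"fingers":1},
  {"slide":[-0.5,-0.5,49],"angular":[0,0,0],"fingers":1},
  {"slide":[-0.5,-0.5,49],"angular":[0,0,0],"fingers":1},
  {"slide":[-0.5,-0.5,49],"angular":[0,0,0],"fingers":1},
])

```text
clock: 25.03
tcp_pos: [0.6142, -0.1686, 0.0731]
orientation: [-0.0, -0.0, 1.0, 0.0]
wrist_force: [0.6, -1.2, -0.3]
finger_gap: 0.044
grip_force: 41.5
```

jog_arm([
  {"slide":[0,0,2],"angular":[0,0,0],"fingers":1},
  {"slide":[0,0,4],"angular":[0,0,0],"fingers":1},
  {"slide":[0,0,4],"angular":[0,0,0],"fingers":1},
  {"slide":[0,0,4],"angular":[0,0,0],"fingers":1},
])

```text
clock: 25.37
tcp_pos: [0.6145, -0.1688, 0.0696]
orientation: [0.0, 0.0, 1.0, -0.0]
wrist_force: [-0.0, -0.9, 0.0]
finger_gap: 0.0442
grip_force: 41.5
```

jog_arm([
  {"slide":[0,0,1],"angular":[0,0,0],"fingers":1},
  {"slide":[0,0,1],"angular":[0,0,0],"fingers":1},
  {"slide":[0,0,1],"angular":[0,0,0],"fingers":1},
])

```text
clock: 25.62
tcp_pos: [0.6146, -0.1688, 0.0695]
orientation: [0.001, 0.0, 1.0, -0.0]
wrist_force: [-2.6, 0.5, 5.7]
finger_gap: 0.0435
grip_force: 42.1
```

jog_arm([
  {"slide":[0,0,0],"angular":[0,0,0],"fingers":0},
  {"slide":[0,0,0],"angular":[0,0,0],"fingers":0},
  {"slide":[0,0,0],"angular":[0,0,0],"fingers":0},
  {"slide":[0,0,-15],"angular":[0,0,0],"fingers":0},
  {"slide":[0,0,-55],"angular":[0,0,0],"fingers":0},
  {"slide":[0,0,-95],"angular":[0,0,0],"fingers":0},
  {"slide":[0,0,-136],"angular":[0,0,0],"fingers":0},
  {"slide":[0,0,-136],"angular":[0,0,0],"fingers":0},
  {"slide":[0,0,-136],"angular":[0,0,0],"fingers":0},
  {"slide":[0,0,-136],"angular":[0,0,0],"fingers":0},
])

```text
clock: 26.45
tcp_pos: [0.6142, -0.1687, 0.204]
orientation: [0.0, 0.0, 1.0, 0.0]
wrist_force: [0.3, 0.6, -0.1]
finger_gap: 0.0855
grip_force: 0.0
```

```bash
python3 - <<'E'
from h import *
s,p=find("layshaft",1);save(p,"w13")
for t in("small_gear","large_gear","spacer"): print(t,[(np.round(d["point"]),round(d["p"],2)) for d in look_for(t,p)[:2]])
print([proj(p,[.6143,-.1688,z],s) for z in(.042,.068,.097)])
E
```

```text
layshaft [312.8 212.5] 0.75 raw d mm [ 0.9229 -0.0083] tcp [ 0.6142 -0.1687  0.204 ]
layshaft [312.1 227.3] 0.57 raw d mm [15.0881 -0.6563] tcp [ 0.6142 -0.1687  0.204 ]
small_gear [(array([311., 218.]), 0.82)]
large_gear [(array([316., 206.]), 0.74), (array([308., 219.]), 0.65)]
spacer []
[array([312.6899, 221.666 ]), array([312.7206, 229.373 ]), array([312.7623, 239.8183])]
```

jog_arm([
  {"slide":[13,39,0],"angular":[0,0,0],"fingers":0},
  {"slide":[26,78,0],"angular":[0,0,0],"fingers":0},
  {"slide":[39,117,0],"angular":[0,0,0],"fingers":0},
  {"slide":[52,156,0],"angular":[0,0,0],"fingers":0},
  {"slide":[65,195,0],"angular":[0,0,0],"fingers":0},
  {"slide":[78,234,0],"angular":[0,0,0],"fingers":0},
  {"slide":[91,273,0],"angular":[0,0,0],"fingers":0},
  {"slide":[104,312,0],"angular":[0,0,0],"fingers":0},
  {"slide":[117,351,0],"angular":[0,0,0],"fingers":0},
  {"slide":[130,390,0],"angular":[0,0,0],"fingers":0},
])

```text
clock: 27.53
tcp_pos: [0.4829, 0.2229, 0.2036]
orientation: [-0.001, 0.0, 1.0, -0.0]
wrist_force: [1.5, -0.2, 0.3]
finger_gap: 0.0852
grip_force: 0.0
```

jog_arm([
  {"slide":[0,0,30],"angular":[0,0,0],"fingers":0},
  {"slide":[0,0,70],"angular":[0,0,0],"fingers":0},
  {"slide":[0,0,100],"angular":[0,0,0],"fingers":0},
  {"slide":[0,0,100],"angular":[0,0,0],"fingers":0},
  {"slide":[0,0,100],"angular":[0,0,0],"fingers":0},
  {"slide":[0,0,100],"angular":[0,0,0],"fingers":0},
  {"slide":[0,0,100],"angular":[0,0,0],"fingers":0},
])

```text
clock: 28.12
tcp_pos: [0.486, 0.2215, 0.1065]
orientation: [0.002, 0.0, 1.0, 0.001]
wrist_force: [-0.3, 0.8, 0.6]
finger_gap: 0.0856
grip_force: 0.0
```

```bash
python3 - <<'E'
from h import *
s,p=find("bearing")
E
```

```text
bearing [323.6 239.3] 0.59 raw d mm [-0.0722  7.245 ] tcp [0.486  0.2215 0.1065]
bearing [324.7 239.9] 0.89 raw d mm [0.3523 7.9917] tcp [0.4859 0.2215 0.1064]
```

jog_arm([
  {"slide":[0,7.5,0],"angular":[0,0,7],"fingers":0},
  {"slide":[0,7.5,0],"angular":[0,0,14],"fingers":0},
  {"slide":[0,7.5,0],"angular":[0,0,21],"fingers":0},
  {"slide":[0,7.5,0],"angular":[0,0,28],"fingers":0},
  {"slide":[0,7.5,0],"angular":[0,0,35],"fingers":0},
  {"slide":[0,7.5,10],"angular":[0,0,42],"fingers":0},
  {"slide":[0,7.5,20],"angular":[0,0,49],"fingers":0},
  {"slide":[0,7.5,30],"angular":[0,0,56],"fingers":0},
  {"slide":[0,7.5,40],"angular":[0,0,63],"fingers":0},
  {"slide":[0,7.5,50],"angular":[0,0,70],"fingers":0},
])

```text
clock: 29.15
tcp_pos: [0.4849, 0.2289, 0.0547]
orientation: [0.0, 0.576, 0.817, 0.001]
wrist_force: [0.4, -0.4, 0.6]
finger_gap: 0.0851
grip_force: 0.0
```

jog_arm([
  {"slide":[0,0,0],"angular":[0,0,7],"fingers":0},
  {"slide":[0,0,0],"angular":[0,0,14],"fingers":0},
  {"slide":[0,0,0],"angular":[0,0,20],"fingers":0},
  {"slide":[0,0,0],"angular":[0,0,20],"fingers":0},
  {"slide":[0,0,0],"angular":[0,0,20],"fingers":0},
  {"slide":[0,0,0],"angular":[0,0,20],"fingers":0},
])

```text
clock: 29.65
tcp_pos: [0.4846, 0.2289, 0.0548]
orientation: [0.0, 0.706, 0.708, 0.0]
wrist_force: [-0.6, -0.1, 0.1]
finger_gap: 0.0851
grip_force: 0.0
```

```bash
python3 - <<'E'
from h import *
s,p=find("bearing");print(s["joint_pos"])
E
```

```text
bearing [310.4 266.6] 0.76 raw d mm [-1.0688 -0.6418] tcp [0.4846 0.2289 0.0548]
bearing [311.4 267.2] 0.87 raw d mm [-0.5468 -0.9272] tcp [0.4844 0.2289 0.0546]
[ 0.2915  0.3705 -0.3612  0.8386  0.0001  1.8606]
```

jog_arm([
  {"slide":[0,0,25],"angular":[0,0,0],"fingers":0},
  {"slide":[0,0,43],"angular":[0,0,0],"fingers":0},
  {"slide":[0,0,43],"angular":[0,0,0],"fingers":0.2},
  {"slide":[0,0,43],"angular":[0,0,0],"fingers":1},
  {"slide":[0,0,43],"angular":[0,0,0],"fingers":1},
  {"slide":[0,0,43],"angular":[0,0,0],"fingers":1},
  {"slide":[0,0,43],"angular":[0,0,0],"fingers":1},
  {"slide":[0,0,43],"angular":[0,0,0],"fingers":1},
], squeeze=20)

```text
clock: 30.52
tcp_pos: [0.4851, 0.2291, 0.0123]
orientation: [0.0, 0.707, 0.707, 0.001]
wrist_force: [-0.2, 0.5, 1.9]
finger_gap: 0.0502
grip_force: 21.2
```

jog_arm([
  {"slide":[0,0,0],"angular":[0,0,0],"fingers":0},
  {"slide":[0,0,0],"angular":[0,0,0],"fingers":0},
  {"slide":[0,0,0],"angular":[0,0,0],"fingers":0},
  {"slide":[0,0,-20],"angular":[0,0,-7],"fingers":0},
  {"slide":[0,0,-30],"angular":[0,0,-14],"fingers":0},
  {"slide":[0,0,-30],"angular":[0,0,-21],"fingers":0},
  {"slide":[0,0,-30],"angular":[0,0,-28],"fingers":0},
  {"slide":[0,0,-30],"angular":[0,0,-35],"fingers":0},
  {"slide":[0,0,-30],"angular":[0,0,-42],"fingers":0},
  {"slide":[0,0,-30],"angular":[0,0,-49],"fingers":0},
])

```text
clock: 31.35
tcp_pos: [0.4842, 0.2288, 0.0413]
orientation: [-0.0, 0.347, 0.938, 0.0]
wrist_force: [-0.6, 0.6, -0.5]
finger_gap: 0.0852
grip_force: 0.0
```

jog_arm([
  {"slide":[0,0,0],"angular":[0,0,-7],"fingers":0},
  {"slide":[0,0,0],"angular":[0,0,-14],"fingers":0},
  {"slide":[0,0,0],"angular":[0,0,-21],"fingers":0},
  {"slide":[0,0,0],"angular":[0,0,-28],"fingers":0},
  {"slide":[0,0,0],"angular":[0,0,-35],"fingers":0},
  {"slide":[0,0,0],"angular":[0,0,-41],"fingers":0},
  {"slide":[0,0,0],"angular":[0,0,-41],"fingers":0},
  {"slide":[0,0,0],"angular":[0,0,-41],"fingers":0},
  {"slide":[0,0,0],"angular":[0,0,-41],"fingers":0},
  {"slide":[0,0,0],"angular":[0,0,-41],"fingers":0},
])

```text
clock: 32.18
tcp_pos: [0.4843, 0.2288, 0.0413]
orientation: [-0.0, 0.001, 1.0, 0.0]
wrist_force: [0.3, 0.5, 0.3]
finger_gap: 0.0853
grip_force: 0.0
```

```bash
python3 - <<'E'
from h import *
s,p=find("bearing")
E
```

```text
bearing [313. 279.] 0.76 raw d mm [ 2.078  -0.1003] tcp [0.4843 0.2288 0.0413]
bearing [314.  279.9] 0.79 raw d mm [2.5621 0.4038] tcp [0.4843 0.2288 0.0413]
```

jog_arm([
  {"slide":[0,0,20],"angular":[0,0,0],"fingers":0},
  {"slide":[0,0,29],"angular":[0,0,0],"fingers":0},
  {"slide":[0,0,29],"angular":[0,0,0],"fingers":0.2},
  {"slide":[0,0,29],"angular":[0,0,0],"fingers":1},
  {"slide":[0,0,29],"angular":[0,0,0],"fingers":1},
  {"slide":[0,0,29],"angular":[0,0,0],"fingers":1},
  {"slide":[0,0,29],"angular":[0,0,0],"fingers":1},
  {"slide":[0,0,29],"angular":[0,0,0],"fingers":1},
  {"slide":[0,0,29],"angular":[0,0,0],"fingers":1},
], squeeze=45)

```text
clock: 33.13
tcp_pos: [0.4846, 0.2289, 0.0132]
orientation: [0.0, 0.0, 1.0, 0.0]
wrist_force: [-2.6, -1.7, 5.8]
finger_gap: 0.0494
grip_force: 46.5
```

jog_arm([
  {"slide":[0,0,-40],"angular":[0,0,0],"fingers":1},
  {"slide":[0,0,-80],"angular":[0,0,0],"fingers":1},
  {"slide":[0,0,-120],"angular":[0,0,0],"fingers":1},
  {"slide":[0,0,-160],"angular":[0,0,0],"fingers":1},
  {"slide":[0,0,-195],"angular":[0,0,0],"fingers":1},
  {"slide":[-13,-38,-198],"angular":[0,0,0],"fingers":1},
  {"slide":[-26,-77,-198],"angular":[0,0,0],"fingers":1},
  {"slide":[-39,-116,-198],"angular":[0,0,0],"fingers":1},
  {"slide":[-52,-155,-198],"angular":[0,0,0],"fingers":1},
  {"slide":[-65,-194,-198],"angular":[0,0,0],"fingers":1},
])

```text
clock: 33.97
tcp_pos: [0.5497, 0.0332, 0.2107]
orientation: [0.001, -0.0, 1.0, 0.0]
wrist_force: [0.5, 1.1, -0.8]
finger_gap: 0.0495
grip_force: 47.3
```

jog_arm([
  {"slide":[-13,-39,0],"angular":[0,0,0],"fingers":1},
  {"slide":[-26,-78,0],"angular":[0,0,0],"fingers":1},
  {"slide":[-39,-117,0],"angular":[0,0,0],"fingers":1},
  {"slide":[-52,-156,0],"angular":[0,0,0],"fingers":1},
  {"slide":[-65,-195,0],"angular":[0,0,0],"fingers":1},
  {"slide":[-65,-203,20],"angular":[0,0,0],"fingers":1},
  {"slide":[-65,-203,50],"angular":[0,0,0],"fingers":1},
  {"slide":[-65,-203,80],"angular":[0,0,0],"fingers":1},
  {"slide":[-65,-203,85],"angular":[0,0,0],"fingers":1},
  {"slide":[-65,-203,85],"angular":[0,0,0],"fingers":1},
])

```text
clock: 34.8
tcp_pos: [0.6123, -0.1674, 0.1226]
orientation: [-0.003, 0.0, 1.0, 0.001]
wrist_force: [-0.9, -0.2, -0.7]
finger_gap: 0.0495
grip_force: 47.3
```

jog_arm([
  {"slide":[0,0,0],"angular":[0,0,0],"fingers":1},
  {"slide":[0,0,0],"angular":[0,0,0],"fingers":1},
  {"slide":[0,0,0],"angular":[0,0,0],"fingers":1},
  {"slide":[0,0,0],"angular":[0,0,0],"fingers":1},
])

```text
clock: 35.13
tcp_pos: [0.6154, -0.1683, 0.1273]
orientation: [0.002, -0.0, 1.0, -0.001]
wrist_force: [1.2, 0.0, -1.3]
finger_gap: 0.049
grip_force: 47.3
```

jog_arm([
  {"slide":[0,-0.5,0],"angular":[0,0,0],"fingers":1},
  {"slide":[0,-0.5,0],"angular":[0,0,0],"fingers":1},
  {"slide":[0,-0.5,0],"angular":[0,0,0],"fingers":1},
  {"slide":[0,-0.5,0],"angular":[0,0,0],"fingers":1},
  {"slide":[0,-0.5,0],"angular":[0,0,0],"fingers":1},
])

```text
clock: 35.55
tcp_pos: [0.6142, -0.1686, 0.1253]
orientation: [-0.0, -0.0, 1.0, 0.0]
wrist_force: [0.6, 0.5, -0.2]
finger_gap: 0.0494
grip_force: 47.3
```

jog_arm([
  {"slide":[0,0,8],"angular":[0,0,0],"fingers":1},
  {"slide":[0,0,16],"angular":[0,0,0],"fingers":1},
  {"slide":[0,0,24],"angular":[0,0,0],"fingers":1},
  {"slide":[0,0,32],"angular":[0,0,0],"fingers":1},
  {"slide":[0,0,38],"angular":[0,0,0],"fingers":1},
  {"slide":[0,0,41],"angular":[0,0,0],"fingers":1},
  {"slide":[0,0,41],"angular":[0,0,0],"fingers":1},
  {"slide":[0,0,41],"angular":[0,0,0],"fingers":1},
])

```text
clock: 36.22
tcp_pos: [0.6142, -0.1686, 0.0841]
orientation: [-0.0, 0.0, 1.0, 0.0]
wrist_force: [-0.3, 0.8, -1.4]
finger_gap: 0.0492
grip_force: 47.3
```

jog_arm([
  {"slide":[0,0,2],"angular":[0,0,0],"fingers":1},
  {"slide":[0,0,4],"angular":[0,0,0],"fingers":1},
  {"slide":[0,0,4],"angular":[0,0,0],"fingers":1},
  {"slide":[0,0,4],"angular":[0,0,0],"fingers":1},
])

```text
clock: 36.55
tcp_pos: [0.615, -0.1689, 0.0813]
orientation: [0.001, -0.0, 1.0, -0.0]
wrist_force: [0.2, -0.7, 3.2]
finger_gap: 0.0496
grip_force: 47.7
```

The bearing seats with contact at 0.0813, exactly as expected. Releasing and going to the collar.

jog_arm([
  {"slide":[0,0,0],"angular":[0,0,0],"fingers":0},
  {"slide":[0,0,0],"angular":[0,0,0],"fingers":0},
  {"slide":[0,0,0],"angular":[0,0,0],"fingers":0},
  {"slide":[0,0,-15],"angular":[0,0,0],"fingers":0},
  {"slide":[0,0,-55],"angular":[0,0,0],"fingers":0},
  {"slide":[0,0,-95],"angular":[0,0,0],"fingers":0},
  {"slide":[0,0,-120],"angular":[0,0,0],"fingers":0},
  {"slide":[5,40,-120],"angular":[0,0,0],"fingers":0},
  {"slide":[10,80,-120],"angular":[0,0,0],"fingers":0},
  {"slide":[18,120,-120],"angular":[0,0,0],"fingers":0},
])

```text
clock: 37.38
tcp_pos: [0.5967, -0.0483, 0.2009]
orientation: [0.001, 0.001, 1.0, -0.0]
wrist_force: [1.5, -0.2, -1.6]
finger_gap: 0.0855
grip_force: 0.0
```

jog_arm([
  {"slide":[5,40,0],"angular":[0,0,0],"fingers":0},
  {"slide":[8,71,20],"angular":[0,0,0],"fingers":0},
  {"slide":[8,71,50],"angular":[0,0,0],"fingers":0},
  {"slide":[8,71,80],"angular":[0,0,0],"fingers":0},
  {"slide":[8,71,80],"angular":[0,0,0],"fingers":0},
  {"slide":[8,71,80],"angular":[0,0,0],"fingers":0},
  {"slide":[8,71,80],"angular":[0,0,0],"fingers":0},
  {"slide":[8,71,80],"angular":[0,0,0],"fingers":0},
  {"slide":[8,71,80],"angular":[0,0,0],"fingers":0},
])

```text
clock: 38.13
tcp_pos: [0.5898, 0.0217, 0.1223]
orientation: [0.002, 0.0, 1.0, -0.0]
wrist_force: [-0.2, 0.0, -0.3]
finger_gap: 0.0853
grip_force: 0.0
```

```bash
python3 - <<'E'
from h import *
s,p=find("set_collar",3);ring(p,s,.010,(220,150,420,330),(11.5,20))
cv2.imwrite("pics/c14.png",cv2.cvtColor(p["color"],cv2.COLOR_RGB2BGR))
E
```

```text
set_collar [312.5 241.8] 0.89 raw d mm [ 6.2841 -0.3574] tcp [0.5898 0.0217 0.1223]
set_collar [ 52.9 268.8] 0.7 raw d mm [  26.8292 -190.7651] tcp [0.5898 0.0217 0.1223]
set_collar [313.7 239.7] 0.95 raw d mm [4.4594 0.5203] tcp [0.5893 0.0218 0.1218]
set_collar [312.7 241.3] 0.85 raw d mm [ 5.3431 -0.1788] tcp [0.5888 0.022  0.1212]
ring [270.9 167.9] 11.7 [ 0.5453 -0.0055] 188
```

View pics/c14.png

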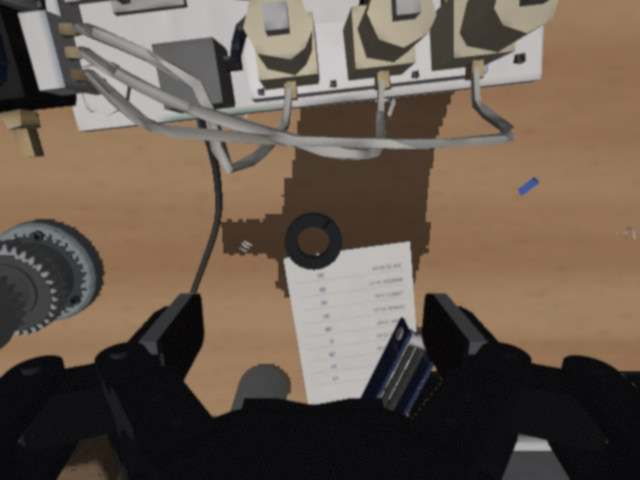

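The collar is at (313.5,241), about 5 mm ahead of the TCP in x and centred in y. The hose, around row 150, runs close on the -x side. I'll turn 90° so the camera faces away from the hose, and pre-close the fingers for clearance.

jog_arm([
  {"slide":[-5,0,0],"angular":[0,0,7],"fingers":0.35},
  {"slide":[-5,0,0],"angular":[0,0,14],"fingers":0.35},
  {"slide":[-5,0,0],"angular":[0,0,21],"fingers":0.35},
  {"slide":[-5,0,0],"angular":[0,0,28],"fingers":0.35},
  {"slide":[-5,0,0],"angular":[0,0,35],"fingers":0.35},
  {"slide":[-5,0,0],"angular":[0,0,42],"fingers":0.35},
  {"slide":[-5,0,0],"angular":[0,0,49],"fingers":0.35},
  {"slide":[-5,0,0],"angular":[0,0,56],"fingers":0.35},
  {"slide":[-5,0,0],"angular":[0,0,63],"fingers":0.35},
  {"slide":[-5,0,0],"angular":[0,0,70],"fingers":0.35},
])

```text
clock: 39.27
tcp_pos: [0.5932, 0.0223, 0.1203]
orientation: [-0.0, 0.576, 0.817, 0.0]
wrist_force: [-0.0, 0.2, 0.3]
finger_gap: 0.0554
grip_force: 0.0
```

jog_arm([
  {"slide":[0,0,0],"angular":[0,0,7],"fingers":0.35},
  {"slide":[0,0,0],"angular":[0,0,14],"fingers":0.35},
  {"slide":[0,0,20],"angular":[0,0,20],"fingers":0.35},
  {"slide":[0,0,50],"angular":[0,0,20],"fingers":0.35},
  {"slide":[0,0,60],"angular":[0,0,20],"fingers":0.35},
  {"slide":[0,0,60],"angular":[0,0,20],"fingers":0.35},
  {"slide":[0,0,60],"angular":[0,0,20],"fingers":0.35},
  {"slide":[0,0,60],"angular":[0,0,20],"fingers":0.35},
  {"slide":[0,0,60],"angular":[0,0,20],"fingers":0.35},
])

```text
clock: 40.02
tcp_pos: [0.5945, 0.0222, 0.0619]
orientation: [0.001, 0.707, 0.707, 0.001]
wrist_force: [-0.3, 0.3, -0.5]
finger_gap: 0.0556
grip_force: 0.0
```

```bash
python3 - <<'E'
from h import *
s,p=find("set_collar",3);print(s["finger_gap"],s["wrist_force"],s["joint_pos"]);ring(p,s,.010,(220,150,420,400),(11.5,20))
E
```

```text
set_collar [306.7 263.1] 0.88 raw d mm [-3.0409 -1.181 ] tcp [0.5945 0.0222 0.0619]
set_collar [308.9 264.8] 0.78 raw d mm [-1.834  -2.1046] tcp [0.5943 0.0223 0.0617]
set_collar [310.2 263. ] 0.71 raw d mm [-1.1531 -0.8983] tcp [0.5939 0.0223 0.0613]
set_collar [515.4 326.9] 0.19 raw d mm [118.3336 -40.243 ] tcp [0.5939 0.0223 0.0613]
0.05583290665877114 [-0.7298  0.8366  0.3826] [-0.0975  0.4604 -0.1984  0.9103  0.0001  1.4732]
```

jog_arm([
  {"slide":[-0.3,-2,0],"angular":[0,0,0],"fingers":0.35},
  {"slide":[-0.3,-2,25],"angular":[0,0,0],"fingers":0.35},
  {"slide":[-0.3,-2,42],"angular":[0,0,0],"fingers":0.35},
  {"slide":[-0.3,-2,48.5],"angular":[0,0,0],"fingers":0.35},
  {"slide":[-0.3,-2,48.5],"angular":[0,0,0],"fingers":0.35},
  {"slide":[-0.3,-2,48.5],"angular":[0,0,0],"fingers":1},
  {"slide":[-0.3,-2,48.5],"angular":[0,0,0],"fingers":1},
  {"slide":[-0.3,-2,48.5],"angular":[0,0,0],"fingers":1},
  {"slide":[-0.3,-2,48.5],"angular":[0,0,0],"fingers":1},
  {"slide":[-0.3,-2,48.5],"angular":[0,0,0],"fingers":1},
], squeeze=40)

```text
clock: 41.15
tcp_pos: [0.592, 0.022, 0.0127]
orientation: [0.001, 0.707, 0.707, 0.001]
wrist_force: [-0.9, -0.4, 1.8]
finger_gap: 0.0376
grip_force: 40.4
```

jog_arm([
  {"slide":[0,0,0],"angular":[0,0,0],"fingers":1},
  {"slide":[0,0,0],"angular":[0,0,0],"fingers":1},
  {"slide":[0,0,0],"angular":[0,0,0],"fingers":1},
])

```text
clock: 41.4
tcp_pos: [0.5921, 0.022, 0.0127]
orientation: [0.001, 0.707, 0.707, 0.001]
wrist_force: [-0.2, -0.3, 6.3]
finger_gap: 0.0374
grip_force: 40.7
```

jog_arm([
  {"slide":[0,0,-40],"angular":[0,0,0],"fingers":1},
  {"slide":[0,0,-80],"angular":[0,0,0],"fingers":1},
  {"slide":[0,0,-120],"angular":[0,0,0],"fingers":1},
  {"slide":[0,0,-147],"angular":[0,0,0],"fingers":1},
  {"slide":[-40,5,-147],"angular":[0,0,0],"fingers":1},
  {"slide":[-80,10,-147],"angular":[0,0,0],"fingers":1},
  {"slide":[-120,15,-147],"angular":[0,0,0],"fingers":1},
  {"slide":[-160,20,-147],"angular":[0,0,0],"fingers":1},
  {"slide":[-185,22,-147],"angular":[0,0,0],"fingers":1},
  {"slide":[-190.8,22.2,-147],"angular":[0,0,0],"fingers":1},
])

```text
clock: 42.23
tcp_pos: [0.6135, -0.1735, 0.158]
orientation: [0.0, 0.709, 0.705, -0.0]
wrist_force: [-0.4, -0.3, -0.2]
finger_gap: 0.0373
grip_force: 40.8
```

jog_arm([
  {"slide":[0,0,15],"angular":[0,0,0],"fingers":1},
  {"slide":[0,0,30],"angular":[0,0,0],"fingers":1},
  {"slide":[0,0,35],"angular":[0,0,0],"fingers":1},
  {"slide":[0,0,35],"angular":[0,0,0],"fingers":1},
  {"slide":[0,0,35],"angular":[0,0,0],"fingers":1},
  {"slide":[0,0,35],"angular":[0,0,0],"fingers":1},
  {"slide":[0,0,35],"angular":[0,0,0],"fingers":1},
  {"slide":[0,0,35],"angular":[0,0,0],"fingers":1},
  {"slide":[0,0,35],"angular":[0,0,0],"fingers":1},
  {"slide":[0,0,35],"angular":[0,0,0],"fingers":1},
])

```text
clock: 43.07
tcp_pos: [0.6137, -0.1687, 0.1243]
orientation: [0.0, 0.707, 0.707, 0.0]
wrist_force: [0.2, 0.3, -0.5]
finger_gap: 0.0374
grip_force: 40.8
```

```bash
python3 - <<'E'
from h import *
s,p=shot();print(s["tcp_pos"],s["orientation"],s["wrist_force"],s["finger_gap"]);save(p,"w15")
g=cv2.cvtColor(p["color"],cv2.COLOR_RGB2GRAY);T=s["tcp_pos"]
for r in(.0115,.020):
    q=np.array([proj(p,T+[r*np.cos(a),r*np.sin(a),-.0027],s) for a in np.linspace(0,6.28,72)]);print(r,q.min(0),q.max(0))
print("axis tip",proj(p,[.6143,-.1688,.097],s))
print(list(g[255:375,313]));print(list(g[310,255:375]))
E
```

```text
[ 0.6137 -0.1687  0.1243] [0.0003 0.7071 0.7071 0.0002] [ 0.2255  0.2902 -0.5303] 0.03740714581353855
0.0115 [283.6455 282.5247] [341.3613 335.239 ]
0.02 [262.2756 261.8965] [362.6862 353.6534]
axis tip [313.7986 285.5465]
[np.uint8(41), np.uint8(40), np.uint8(40), np.uint8(39), np.uint8(39), np.uint8(40), np.uint8(46), np.uint8(49), np.uint8(51), np.uint8(49), np.uint8(50), np.uint8(49), np.uint8(48), np.uint8(50), np.uint8(51), np.uint8(51), np.uint8(51), np.uint8(50), np.uint8(49), np.uint8(50), np.uint8(49), np.uint8(49), np.uint8(49), np.uint8(51), np.uint8(54), np.uint8(65), np.uint8(81), np.uint8(91), np.uint8(94), np.uint8(95), np.uint8(94), np.uint8(94), np.uint8(94), np.uint8(92), np.uint8(86), np.uint8(80), np.uint8(76), np.uint8(75), np.uint8(80), np.uint8(87), np.uint8(91), np.uint8(90), np.uint8(90), np.uint8(86), np.uint8(75), np.uint8(50), np.uint8(27), np.uint8(18), np.uint8(17), np.uint8(14), np.uint8(19), np.uint8(21), np.uint8(19), np.uint8(23), np.uint8(34), np.uint8(59), np.uint8(82), np.uint8(93), np.uint8(93), np.uint8(93), np.uint8(94), np.uint8(96), np.uint8
[... 1814 characters left out ...]
 np.uint8(81), np.uint8(82), np.uint8(85), np.uint8(88), np.uint8(92), np.uint8(95), np.uint8(94), np.uint8(95), np.uint8(94), np.uint8(92), np.uint8(85), np.uint8(71), np.uint8(54), np.uint8(40), np.uint8(36), np.uint8(37), np.uint8(42), np.uint8(47), np.uint8(49), np.uint8(49), np.uint8(50), np.uint8(49), np.uint8(48), np.uint8(49), np.uint8(49), np.uint8(49), np.uint8(51), np.uint8(49), np.uint8(48), np.uint8(49), np.uint8(50), np.uint8(49), np.uint8(46), np.uint8(44), np.uint8(35), np.uint8(23), np.uint8(16), np.uint8(18), np.uint8(16), np.uint8(17), np.uint8(13), np.uint8(14), np.uint8(12), np.uint8(16), np.uint8(18), np.uint8(18), np.uint8(19), np.uint8(29), np.uint8(47), np.uint8(66)]
```

The collar's bore is centred in columns and about 0.6 mm toward +y in rows, so I'll make a small correction and descend.

jog_arm([
  {"slide":[-0.6,0.5,0],"angular":[0,0,0],"fingers":1},
  {"slide":[-0.6,0.5,8],"angular":[0,0,0],"fingers":1},
  {"slide":[-0.6,0.5,16],"angular":[0,0,0],"fingers":1},
  {"slide":[-0.6,0.5,22],"angular":[0,0,0],"fingers":1},
  {"slide":[-0.6,0.5,28],"angular":[0,0,0],"fingers":1},
  {"slide":[-0.6,0.5,28],"angular":[0,0,0],"fingers":1},
  {"slide":[-0.6,0.5,28],"angular":[0,0,0],"fingers":1},
])

```text
clock: 43.7
tcp_pos: [0.6134, -0.1691, 0.0948]
orientation: [-0.001, 0.707, 0.707, -0.0]
wrist_force: [0.7, 0.2, -0.8]
finger_gap: 0.0371
grip_force: 40.8
```

jog_arm([
  {"slide":[0,0,2],"angular":[0,0,0],"fingers":1},
  {"slide":[0,0,4],"angular":[0,0,0],"fingers":1},
  {"slide":[0,0,4.5],"angular":[0,0,0],"fingers":1},
  {"slide":[0,0,4.5],"angular":[0,0,0],"fingers":1},
])

```text
clock: 44.03
tcp_pos: [0.6144, -0.1696, 0.0927]
orientation: [0.001, 0.707, 0.707, 0.0]
wrist_force: [-2.4, 0.7, 3.9]
finger_gap: 0.0371
grip_force: 41.3
```

Contact at exactly the predicted height, so the collar is seated. Releasing and rising clear.

jog_arm([
  {"slide":[0,0,0],"angular":[0,0,0],"fingers":0},
  {"slide":[0,0,0],"angular":[0,0,0],"fingers":0},
  {"slide":[0,0,0],"angular":[0,0,0],"fingers":0},
  {"slide":[0,0,0],"angular":[0,0,0],"fingers":0},
  {"slide":[0,0,-15],"angular":[0,0,0],"fingers":0},
  {"slide":[0,0,-55],"angular":[0,0,0],"fingers":0},
  {"slide":[0,0,-95],"angular":[0,0,0],"fingers":0},
  {"slide":[0,0,-130],"angular":[0,0,0],"fingers":0},
  {"slide":[30,0,-140],"angular":[0,0,0],"fingers":0},
  {"slide":[70,0,-140],"angular":[0,0,0],"fingers":0},
])

```text
clock: 44.87
tcp_pos: [0.6164, -0.1022, 0.2358]
orientation: [0.004, 0.709, 0.705, 0.002]
wrist_force: [1.3, 0.8, -0.9]
finger_gap: 0.0858
grip_force: 0.0
```

jog_arm([
  {"slide":[40,0,0],"angular":[0,0,0],"fingers":0},
  {"slide":[80,0,0],"angular":[0,0,0],"fingers":0},
  {"slide":[120,0,0],"angular":[0,0,0],"fingers":0},
  {"slide":[160,0,0],"angular":[0,0,0],"fingers":0},
  {"slide":[200,0,0],"angular":[0,0,0],"fingers":0},
  {"slide":[200,0,0],"angular":[0,0,0],"fingers":0},
  {"slide":[200,0,0],"angular":[0,0,0],"fingers":0},
  {"slide":[200,0,0],"angular":[0,0,0],"fingers":0},
])

```text
clock: 45.53
tcp_pos: [0.6139, 0.1008, 0.2311]
orientation: [0.0, 0.707, 0.707, -0.0]
wrist_force: [0.6, 0.3, 0.8]
finger_gap: 0.0854
grip_force: 0.0
```

```bash
python3 - <<'E'
from h import *
s=get_state();print(s["tcp_pos"],s["wrist_force"],s["finger_gap"])
p=read_camera("side")
for t in NAMES: print(t,[(np.round(d["point"],1),round(d["p"],2)) for d in tip_of(t,p)[:2]])
a=[.6143,-.1688]
print("predicted axis px", [(z,np.round(proj(p,[*a,z]),1)) for z in(0,.03,.042,.056,.068,.080,.090,.097)])
c,_=cv2.projectPoints,0
g=cv2.cvtColor(p["color"],cv2.COLOR_RGB2GRAY)
save(p,"side_end")
# gray-level profile along the axis, and row widths vs the bench colour
u0=proj(p,[*a,.0]);u1=proj(p,[*a,.1])
hsv=cv2.cvtColor(p["color"],cv2.COLOR_RGB2HSV)
for z in(.036,.049,.062,.074,.085,.093):
    u,v=proj(p,[*a,z]);row=hsv[int(round(v)),:,1]<70
    l=r=int(round(u))
    while row[l-1]: l-=1
    while row[r+1]: r+=1
    k=abs(proj(p,[a[0],a[1]+.01,z])[0]-u)
    print(z,"width mm",round((r-l+1)/k*10,1),"centre off mm",round(((l+r)/2-u)/k*10,1),list(g[int(round(v)),l-1:r+2]))
E
```

```text
[0.6139 0.1008 0.2311] [0.5839 0.3098 0.8129] 0.0854142267596336
layshaft [(array([152.5, 309.2]), 0.94)]
large_gear [(array([143., 299.]), 0.83)]
spacer [(array([416.6, 263.4]), 0.48), (array([143.7, 295.2]), 0.39)]
small_gear [(array([141.8, 294.3]), 0.45)]
bearing [(array([141. , 289.4]), 0.92)]
set_collar [(array([136.6, 280.1]), 0.86)]
oil_bottle [(array([236.3, 356.7]), 0.79)]
screw_dish [(array([452.7, 231.1]), 0.9)]
predicted axis px [(0, array([150.3, 311.9])), (0.03, array([145.9, 302. ])), (0.042, array([144.1, 297.9])), (0.056, array([142., 293.])), (0.068, array([140.1, 288.7])), (0.08, array([138.2, 284.3])), (0.09, array([136.6, 280.6])), (0.097, array([135.4, 277.9]))]
0.036 width mm 70.9 centre off mm 3.2 [np.uint8(99), np.uint8(90), np.uint8(84), np.uint8(73), np.uint8(56), np.uint8(51), np.uint8(52), np.uint8(52), np.uint8(50), np.uint8(52), np.uint8(50), np.uint8(52), np.uint8(51), np.uint8(51), np.uint8(49), np.uint8(51), np.uint8(51), np.uint8(52), np.uint8(50), np.uint8(50), np.uint8(50), np.uint8(48), np.uint8(49), np.uint8(49), np.uint8(54), np.uint8(56), np.
[... 2279 characters left out ...]
t8(84), np.uint8(79), np.uint8(74), np.uint8(64), np.uint8(63), np.uint8(63), np.uint8(62), np.uint8(56), np.uint8(42), np.uint8(30), np.uint8(41), np.uint8(90), np.uint8(125), np.uint8(119), np.uint8(100), np.uint8(97)]
0.093 width mm 45.5 centre off mm 4.6 [np.uint8(95), np.uint8(71), np.uint8(61), np.uint8(62), np.uint8(58), np.uint8(47), np.uint8(37), np.uint8(36), np.uint8(60), np.uint8(89), np.uint8(110), np.uint8(115), np.uint8(106), np.uint8(93), np.uint8(86), np.uint8(81), np.uint8(79), np.uint8(72), np.uint8(68), np.uint8(66), np.uint8(67), np.uint8(65), np.uint8(62), np.uint8(60), np.uint8(52), np.uint8(44), np.uint8(74), np.uint8(110), np.uint8(124), np.uint8(122), np.uint8(118)]
```

Networks place the stack in the right order and the bystanders unmoved. The collar's network row is about 4 px high, so I'm checking its height against predicted edges.

```bash
python3 - <<'E'
from h import *
p=read_camera("side");a=np.array([.6143,-.1688]);C=Twc(p)[:2,3];d=(C-a)/np.linalg.norm(C-a)
g=cv2.cvtColor(p["color"],cv2.COLOR_RGB2GRAY)
for n,r,z0,z1 in(("gear",.031,.03,.042),("spacer",.016,.042,.056),("pinion",.023,.056,.068),("bearing",.026,.068,.08),("collar",.02,.08,.09)):
    f=lambda k,z:np.round(proj(p,[*(a+k*r*d),z]),1)
    print(n,"back top",f(-1,z1),"front top",f(1,z1),"front bottom",f(1,z0))
for du in(-8,0):
  print(du,[(v,int(g[v,int(round(136.6+(v-280.6)*13.7/31.3))+du])) for v in range(262,322)])
d2=[d for _ in range(4) for d in tip_of("set_collar",read_camera("side"))[:1]];print([(np.round(x["point"],1),x["p"]) for x in d2])
E
```

```text
gear back top [138.4 284.8] front top [150.1 311.6] front bottom [151.9 315.6]
spacer back top [139.  286.1] front top [145.1 300. ] front bottom [147.2 304.9]
pinion back top [135.8 278.8] front top [144.6 298.9] front bottom [146.4 303.2]
bearing back top [133.3 273.1] front top [143.3 295.9] front bottom [145.2 300.3]
collar back top [132.8 271.9] front top [140.5 289.5] front bottom [142.1 293.2]
-8 [(262, 106), (263, 107), (264, 107), (265, 110), (266, 110), (267, 111), (268, 111), (269, 113), (270, 113), (271, 113), (272, 114), (273, 113), (274, 113), (275, 105), (276, 74), (277, 63), (278, 58), (279, 56), (280, 54), (281, 36), (282, 36), (283, 42), (284, 47), (285, 69), (286, 61), (287, 59), (288, 61), (289, 60), (290, 56), (291, 44), (292, 33), (293, 32), (294, 28), (295, 46), (296, 92), (297, 121), (298, 101), (299, 61), (300, 50), (301, 52), (302, 50), (303, 51), (304, 63), (305, 60), (306, 55), (307, 51), (308, 52), (309, 52), (310, 58), (311, 82), (312, 100), (313, 66), (314, 51), (315, 43), (316, 46), (317, 45), (318, 44), (319, 45), (320, 53), (321, 64)]
0 [(262, 108), (263, 108), (264, 107), (265, 109), (266, 110), (267, 113), (268, 115), (269, 114), (270, 116), (271, 109), (272, 82), (273, 64), (274, 59), (275, 50), (276, 59), (277, 96), (278, 122), (279, 108), (280, 98), (281, 91), (282, 93), (283, 89), (284, 87), (285, 77), (286, 67), (287, 63), (288, 59), (289, 49), (290, 34), (291, 30), (292, 29), (293, 39), (294, 71), (295, 111), (296, 93), (297, 54), (298, 51), (299, 49), (300, 50), (301, 51), (302, 56), (303, 61), (304, 56), (305, 55), (306, 51), (307, 50), (308, 53), (309, 57), (310, 74), (311, 64), (312, 54), (313, 45), (314, 45), (315, 42), (316, 45), (317, 43), (318, 47), (319, 45), (320, 64), (321, 76)]
[(array([134.6, 281.5]), 0.64), (array([135.7, 280.7]), 0.68), (array([135.8, 281.8]), 0.76), (array([135.4, 281.1]), 0.76)]
```

All edges match the seated prediction within about 0.5 px at the collar (back top 272/271.9, front top 289.3/289.5, bottom 293.3/293.2), and the bearing and gear edges fit too. Handing in.

```bash
python3 -c "
from workcell import *
print(hand_in())"
```

```text
the job is handed in; nothing more can be done
None
```

The job is handed in at about 46 s of robot time: the large gear, spacer, small gear, bearing and collar are stacked in order on the shaft and released. Contact heights and the last side view show each part fully down, and the bottle and screw dish show as unmoved.

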